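Make up the hanging tray and the finishing tray for a cabinet door

ROBOT

A 6-joint arm with a two-finger parallel gripper is mounted at the origin on a cart in front of the work surface, level with it; the furniture and walls round the work are solid. World frame = base frame: x ahead of the robot, y to its left, z up, the work surface at z = 0. Lengths are in m, angles in rad, forces in N, time in s.
With the tool pointing down it reaches from about 0.375 to 0.925 m from the base axis. Payload 5.7 kg.
Tool frame: the origin (TCP) lies on the front face of the gripper's body, between the roots of the fingers; the fingertips stand 73 mm ahead of it and the grasp point (between the pads) lies 54 mm ahead of it; z points along the fingers, y is the line along which they close (so a half turn about z gives the same grasp; the last joint's range is limited). The gripper opens to 85 mm and grips with 20 to 120 N. Pads are 22 mm wide; open, the fingers measure 114 mm over their backs; the gripper's body (76 mm by 85 mm) begins 54 mm behind the grasp point. The pads swing forward as they close: fully open they stand 13 mm farther back than shut.
Start: joints at [0.999, 0.359, 1.51, -0, 1.272, -0.115], TCP at [0.265, 0.538, 0.304] pointing down, gripper open.
Joint ranges: [-2.97, 2.97], [-1.01, 2.36], [0.21, 2.38], [-0.96, 4.11], [0.2, 2.71], [-2.98, 2.98]. Speed limits (rad/s): [2.39, 2.39, 3.14, 3.14, 3.14, 3.14].

INTERFACE

Orientations are given as a 3x3 rotation matrix whose columns are the frame's x, y, z axes.
In Python, from rig import r gives the robot as it stands.
- The arm moves only by the tool apply_moves, never from a script. Its argument "targets" is a list that holds one entry, the list of rows, each a list of 7 numbers: the shift along the tool's x, y, z in m, then the turn, a rotation vector about the tool's x, y, z in rad, then the opening in per cent of the stroke, from 0 (shut) to 100 (fully open). In form: [[[x, y, z, rx, ry, rz, jaw], ...]]. A call has 1 to 8 rows; each row shifts and turns the commanded pose from where the row before left it, along the tool's axes as they then stand; what a row does not reach is not made up. A row lasts 1/12 s, in which the tool goes at most 41.7 mm and 7.16 degrees, less where a joint would pass 70% of its speed; a pose out of reach is approached as far as the arm can. A call is refused whole if a number of a shift passes 0.0417 or a number of a turn 0.125, either way. A call with a gripper value outside its range is refused whole. The fingers move at their own pace and stop on an object; "force" is the grip in N (left out, the last holds). Time passes only in rows, so rows that do not move let the fingers close. It gives the time, the measured TCP pose, the force, the opening and the grip force at its end, in the units of the state.
- r.observe(): the state, without advancing time (a new reading comes with each control period).
- r.read_camera(name): name is "side" or "top" or "wrist"; returns the picture (480x640x3 uint8, red, green, blue); there is no depth.
- r.camera_info(name): a dict with "fx", "fy", "cx", "cy" (pixels), "R" (3x3) and "t" (3): a world point X has camera coordinates R X + t; the wrist camera has in their place "T_tool_cam" (4x4, takes a point from camera to tool coordinates, whose origin is the TCP and whose axes are the flange's). Camera axes: x right, y down, z forward; pixel columns grow to the right and rows downward; lengths in m; the calibration is good to about 2 mm. A picture is of the moment at which its call begins: read the wrist's pose just before it. camera_info takes no time and is no camera call.
- r.finish_job(): hands the job in; it is judged then, once.
The state is a dict: "time_s": time; "qpos": joint angles; "joint_vel": joint speeds; "effort": joint torques, N m; "tcp_pos": TCP position; "tool_rot": TCP orientation; "force": force on the tool from outside, world axes, zero at the start; "torque": the same for the moment, N m; "width": finger opening in m; "finger_force": force on a finger pad.
Only numpy, scipy, OpenCV 4.12 (cv2) and the standard library are available. Lean on these libraries where they do the work, as an engineer would, in place of code of your own. Each camera call takes 0.05 s, during which the arm holds its last target. There are 200 camera calls.

TASK

Make up the two tool trays for the cabinet door from the tools lying ready to the left of them: the hanging tray, with three cut-outs, takes the screwdriver, the block plane and the tape measure; the finishing tray, with two cut-outs, takes the bench brush and the sanding block. Lay each tool the right way round and fully down in the cut-out made to its outline, setting it down rather than dropping it.

Things in the scene. Friction and masses are not known exactly. Their poses are not given: they have to be found in the camera images.
- hanging_tray: Fixed pale wooden tray 156 (x) x 262 (y) x 19 mm, 3 felt-lined cut-outs, floor 9 mm up. Origin: underside centre; y points away from the robot, x to its right. Points belong at (mm): screwdriver_handle (-45,55,23), handle to +y, pocket 42 wide, blade slot 22; plane_cap (33,67,38) with the cap to +y, or (33,8,38) turned round, pocket 58x167; tape_centre (23,-92,40), its y along tray x, pocket 90x50. Tape either way round.
- finishing_tray: Fixed pale wooden tray 156 (x) x 262 (y) x 19 mm, 2 felt-lined cut-outs, floor 9 mm up. Origin: underside centre; y points away from the robot, x to its right. Points belong at (mm): brush_head (-42,40,58), handle to -y, head pocket 48x142, handle trough 28 wide; sander_centre (31,-57,24), along y, either way round, pocket 74x125 with finger notches. The two trays may change places.
- screwdriver_handle (a point): Loose screwdriver, orange handle, steel blade, 227 mm long, lying. Point: on the handle's axis at the grip, 14 mm above what it lies on. y runs from blade tip to handle end: handle 29 mm thick from 40 mm behind to 59 mm ahead of the point, 6 mm blade on to 169 mm behind. Starts with the handle away from the robot. Grip across x.
- plane_cap (a point): Loose block plane, grey iron body, red-brown cap, pale knob: 46 (x) x 155 (y) x 58 mm high, 0.7 kg, standing on its sole. Point: on its mid-line under the cap, 30 mm from its middle, 29 mm above what it stands on. y runs from knob to cap. Grip across x at the point: cheeks 44 mm apart, 34 mm high. Starts with the cap away from the robot.
- tape_centre (a point): Loose yellow tape measure, 36 (x) x 78 (y) x 63 mm high, standing upright. Point: its centre, 31 mm above what it stands on. Case 34 mm thick, from 29 mm behind to 39 mm ahead along y. Starts lengthways away from the robot (within 0.4 rad). Grip across x.
- brush_head (a point): Loose wooden bench brush, 230 mm long, standing on its bristles. Point: in the wooden back of the head, 49 mm above what it stands on. y runs from handle to head: head 34 mm wide (x), from 54 mm behind to 75 mm ahead, wood 8 mm up and down from the point; round 20 mm handle to 155 mm behind. Handle starts towards the robot. Grip the head across x.
- sander_centre (a point): Loose brown sanding block, 62 (x) x 113 (y) x 31 mm high, lying flat. Point: its centre, 15 mm above what it lies on. Grip across x. Starts lengthways away from the robot.

How it is judged:
At the end, for the whole second after the job is handed in: Each tool's point is within 10 mm across its tray, 12 mm along it and 4.5 mm in height of its place in its own cut-out, turned within 0.2 rad of it (plane, tape, brush and block upright within 0.1 rad), released and at rest (x of screwdriver_handle in the frame of hanging_tray between -0.055 and -0.035 m and y of screwdriver_handle in the frame of hanging_tray between 0.043 and 0.067 m and z of screwdriver_handle in the frame of hanging_tray between 0.0183 and 0.0273 m and angle between the y axis of each of screwdriver_handle, plane_cap and the y axis of hanging_tray, either way round below 0.2 rad and linear speed of each of screwdriver, plane, tape, bench_brush, sander below 0.02 m/s and contact force between the fingers and screwdriver below 0.05 N and (y of plane_cap in the frame of hanging_tray between 0.0555 and 0.0795 m or y of plane_cap in the frame of hanging_tray between -0.0045 and 0.0195 m) and x of plane_cap in the frame of hanging_tray between 0.023 and 0.043 m and z of plane_cap in the frame of hanging_tray between 0.0335 and 0.0425 m and angle between each of plane_cap, tape_centre, brush_head, sander_centre's own z axis and vertical below 0.1 rad and contact force between the fingers and plane below 0.05 N and x of tape_centre in the frame of hanging_tray between 0.013 and 0.033 m and y of tape_centre in the frame of hanging_tray between -0.104 and -0.08 m and z of tape_centre in the frame of hanging_tray between 0.036 and 0.045 m and angle between the y axis of tape_centre and the x axis of hanging_tray, either way round below 0.2 rad and contact force between the fingers and tape below 0.05 N and x of brush_head in the frame of finishing_tray between -0.052 and -0.032 m and y of brush_head in the frame of finishing_tray between 0.028 and 0.052 m and z of brush_head in the frame of finishing_tray between 0.0535 and 0.0625 m and angle between the y axis of each of brush_head, sander_centre and the y axis of finishing_tray, either way round below 0.2 rad and contact force between the fingers and bench_brush below 0.05 N and x of sander_centre in the frame of finishing_tray between 0.021 and 0.041 m and y of sander_centre in the frame of finishing_tray between -0.0695 and -0.0455 m and z of sander_centre in the frame of finishing_tray between 0.02 and 0.029 m and contact force between the fingers and sander below 0.05 N); the robot touches nothing.
It fails at once if the screwdriver is dropped (falls free of the fingers at more than 0.7 m/s) (contact force between the fingers and screwdriver below 0.02 N and linear speed of screwdriver above 0.7 m/s).
It fails at once if the block plane is dropped (falls free of the fingers at more than 0.7 m/s) (contact force between the fingers and plane below 0.02 N and linear speed of plane above 0.7 m/s).
It fails at once if the tape measure is dropped (falls free of the fingers at more than 0.7 m/s) (contact force between the fingers and tape below 0.02 N and linear speed of tape above 0.7 m/s).
It fails at once if the brush is dropped (falls free of the fingers at more than 0.7 m/s) (contact force between the fingers and bench_brush below 0.02 N and linear speed of bench_brush above 0.7 m/s).
It fails at once if the sanding block is dropped (falls free of the fingers at more than 0.7 m/s) (contact force between the fingers and sander below 0.02 N and linear speed of sander above 0.7 m/s).
It also fails if it takes over 120 s, if anything falls off the work surface, if the arm or the gripper's body presses on something with over 40 N, if the wrist force passes 120 N, or if a joint passes its speed limit or range.

## Working session

There is one attempt and no reset: what is moved stays moved. The work goes in short steps, Python scripts to look and compute and a tool call to move; the robot and the scene stay as the last step left them, time stands still between calls to the robot, and variables do not carry over. Pictures are saved under pics/ and viewed, at most 14 in all, crops included, and the job is handed in when it is done.

Besides the shell and the picture viewer there is one more tool, called after "Emit:" as name(argument=value, ...), one argument or row to a line, values as JSON. apply_moves: Moves the arm, as the interface text tells. Its arguments: {"type":"object","properties":{"targets":{"type":"array"},"force":{"type":"number"}},"required":["targets"]}

```bash
mkdir -p pics
python3 - <<'E'
from rig import r
import cv2
s=r.observe()
print(s)
for n in("top","side"):
    im=r.read_camera(n);cv2.imwrite(f"pics/{n}0.png",im[:,:,::-1]);print(n,r.camera_info(n))
print(r.camera_info("wrist"))
E
```

```text
{'time_s': 0.0, 'qpos': array([ 9.98921085e-01,  3.59480793e-01,  1.51144675e+00, -2.88732907e-05,
        1.27250345e+00, -1.15097170e-01]), 'joint_vel': array([ 1.75771281e-05, -4.86703079e-05,  1.12643576e-04, -2.32085659e-04,
       -2.02720866e-03, -1.41378414e-04]), 'effort': array([ 1.81104093e-03, -5.27637899e+01, -2.78617144e+01, -1.40217235e-04,
        1.34752199e-02,  6.00846775e-06]), 'tcp_pos': array([0.26434501, 0.53800968, 0.30306243]), 'tool_rot': array([[-8.97481878e-01,  4.41050264e-01, -9.71719901e-04],
       [ 4.41051296e-01,  8.97480539e-01, -1.56077237e-03],
       [ 1.83720636e-04, -1.82934324e-03, -9.99998310e-01]]), 'force': array([-0.30381381,  0.26949012, -0.34913503]), 'torque': array([ 0.00296883, -0.02441049,  0.02821313]), 'finger_force': 0.0, 'width': 0.08557524174525383}
top {'fx': 611.74275526359, 'fy': 611.74275526359, 'cx': 327.62231077088876, 'cy': 247.07987682038268, 'R': array([[-0.00593348, -0.9999642 ,  0.00603259],
       [-0.99834159,  0.00557819, -0.05729713],
       [ 0.05726143, -0.00636256, -0.99833894]]), 't': array([0.03240967, 0.56568683, 1.4112217 ])}
side {'fx': 433.67177550337595, 'fy': 433.67177550337595, 'cx': 321.239246691854, 'cy': 240.62186952830973, 'R': array([[ 0.99949754, -0.02868367, -0.01348722],
       [-0.02478269, -0.4419289 , -0.89670768],
       [ 0.01976048,  0.89659138, -0.44241771]]), 't': array([-0.57615341,  0.07201704,  1.0016622 ])}
{'fx': 390.85837409837336, 'fy': 390.85837409837336, 'cx': 323.6224768963584, 'cy': 239.67896430960138, 'T_tool_cam': array([[-1.29529036e-04, -9.52236488e-01, -3.05361512e-01,
         7.92431809e-02],
       [ 9.99999770e-01, -3.26517536e-04,  5.94026746e-04,
         1.12487252e-03],
       [-6.65359832e-04, -3.05361365e-01,  9.52236312e-01,
        -6.97325467e-02],
       [ 0.00000000e+00,  0.00000000e+00,  0.00000000e+00,
         1.00000000e+00]])}
```

View pics/top0.png

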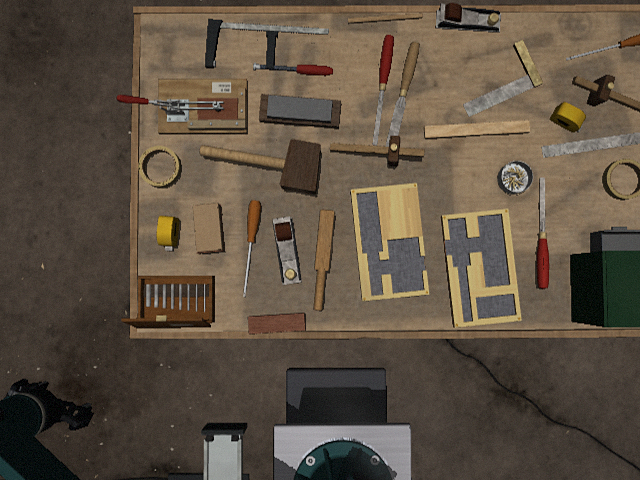

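View pics/side0.png

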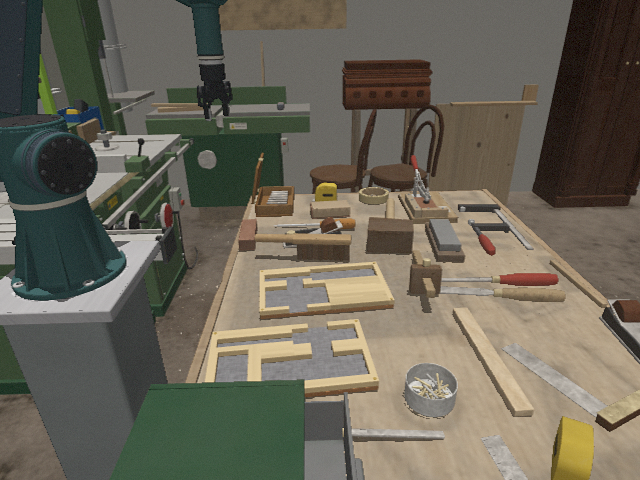

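The top picture shows, left to right, the tape (168,231), sander (207,228), screwdriver (250,240), plane (287,248) and brush (324,255). The finishing tray is at (390,240) and the hanging tray at (482,267). The side view agrees with this. I'll zoom in to measure.

Run:
```python
import cv2
im=cv2.imread("pics/top0.png")
cv2.imwrite("pics/c1.png",cv2.resize(im[190:320,145:345],None,fx=4,fy=4,interpolation=cv2.INTER_CUBIC))
cv2.imwrite("pics/c2.png",cv2.resize(im[178:332,340:530],None,fx=3.8,fy=3.8,interpolation=cv2.INTER_CUBIC))
```

```text
(no output)
```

View pics/c1.png

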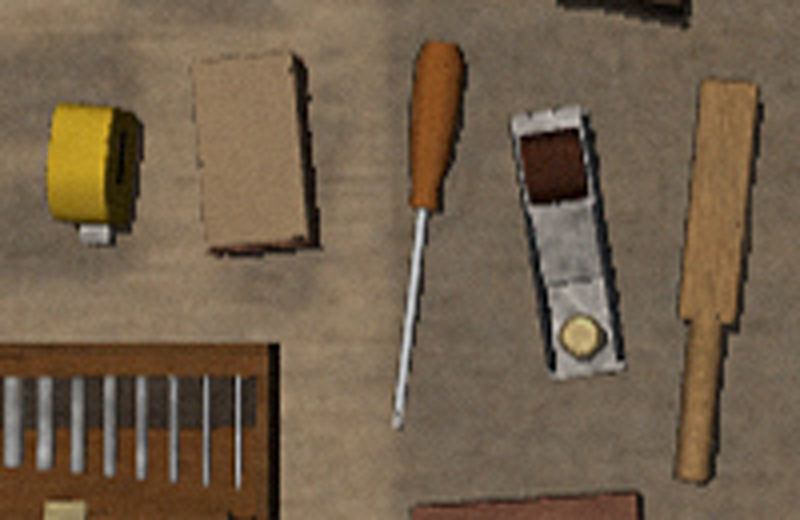

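View pics/c2.png

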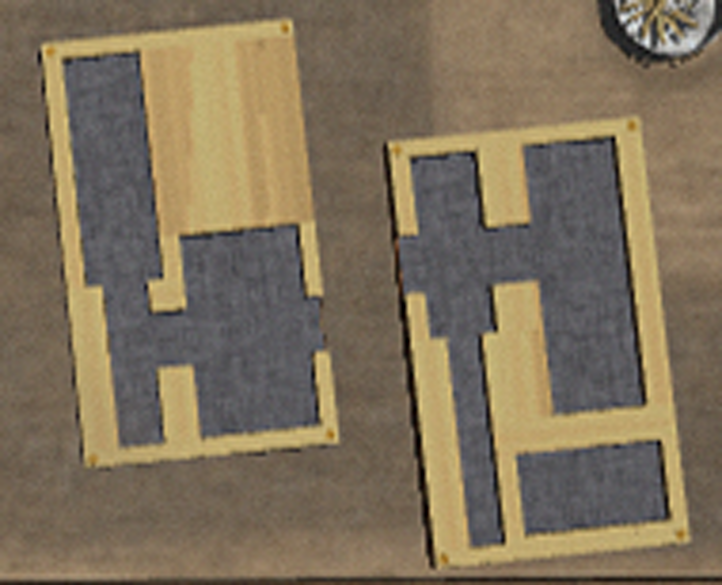

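The crops show the finishing tray left with outer corners in crop pixels (41,46), (292,20), (339,440), (85,466). The hanging tray is right, with corners (386,145), (637,118), (690,541), (438,568). The tools are clear and separate, and the tape's hook points towards the robot. Next I'll turn these into poses.

```bash
cat > h.py <<'E'
import numpy as np, json
from rig import r
from scipy.spatial.transform import Rotation as Ro
def ray(cam,uv,z):
    R,t=cam["R"],cam["t"]; d=R.T@np.array([(uv[0]-cam["cx"])/cam["fx"],(uv[1]-cam["cy"])/cam["fy"],1]); o=-R.T@t
    return (o+d*(z-o[2])/d[2])[:2]
def rigid(P,Q): # P local -> Q world : centre, yaw
    P,Q=np.array(P,float),np.array(Q); p,q=P-P.mean(0),Q-Q.mean(0)
    th=np.arctan2((p[:,0]*q[:,1]-p[:,1]*q[:,0]).sum(),(p*q).sum())
    c,s=np.cos(th),np.sin(th); R=np.array([[c,-s],[s,c]]); t=Q.mean(0)-R@P.mean(0)
    return t,th,np.linalg.norm((R@P.T).T+t-Q,axis=1)*1000
def wristcam(s=None):
    s=s or r.observe(); i=r.camera_info("wrist"); T=np.eye(4);T[:3,:3]=s["tool_rot"];T[:3,3]=s["tcp_pos"]
    M=np.linalg.inv(T@i["T_tool_cam"]); i=dict(i); i["R"],i["t"]=M[:3,:3],M[:3,3]; return i
def go(x,y,zg,yaw,st=(0,0,0)):
    """remaining move to grasp point (x,y,zg) with tool-x at yaw, tool down; shift in tool axes if done before the turn"""
    s=r.observe(); R=s["tool_rot"]; c,n=np.cos(yaw),np.sin(yaw)
    G=np.array([[c,n,0],[n,-c,0],[0,0,-1]]); d=R.T@(np.array([x,y,zg+.054])-s["tcp_pos"])
    w=Ro.from_matrix(R.T@G).as_rotvec()
    print("t%.1f tcp"%s["time_s"],s["tcp_pos"].round(4),"shift",d.round(4),"turn",w.round(3),"shift after turn",(G.T@R@d).round(4),"width",round(s["width"],4),"ff",round(s["finger_force"],1),"q",s["qpos"].round(2))
E
cat > m.py <<'E'
from h import *
c=r.camera_info("top"); c1=lambda X,Y:((X+.5)/4-.5+145,(Y+.5)/4-.5+190); c2=lambda X,Y:((X+.5)/3.8-.5+340,(Y+.5)/3.8-.5+178)
W=lambda f,l,z:[ray(c,f(*p),z) for p in l]
rect=lambda w,h:[(-w/2,h/2),(w/2,h/2),(w/2,-h/2),(-w/2,-h/2)]
out={}
def rep(n,P,Q):
    t,th,e=rigid(P,Q); out[n]=[*t,th]; print(n,t.round(4),"yaw %.3f"%th,"res",e.round(1))
rep("fin",rect(.156,.262),W(c2,[(41,46),(292,20),(339,440),(85,466)],.019))
rep("hang",rect(.156,.262),W(c2,[(386,145),(637,118),(690,541),(438,568)],.019))
rep("sander",rect(.062,.113),W(c1,[(192,60),(293,52),(310,240),(208,248)],.031))
b=rect(.046,.155); rep("plane",[(x,y-.030) for x,y in b],W(c1,[(512,122),(580,108),(622,362),(552,375)],.034))
rep("screwdriver",[(0,.059),(0,-.169)],W(c1,[(441,42),(398,428)],.01))
rep("brush",[(-.017,.075),(.017,.075),(.017,-.054),(-.017,-.054),(0,-.155)],W(c1,[(705,80),(760,86),(738,324),(681,318)],.057)+W(c1,[(692,480)],.052))
rep("tape",[(-.017,.039),(.017,.039),(.017,-.029),(-.017,-.029)],W(c1,[(56,103),(113,108),(104,224),(49,216)],.055))
json.dump(out,open("poses.json","w"))
E
python3 m.py
```

```text
fin [ 0.5784 -0.115 ] yaw -1.474 res [1.4 1.  1.2 1.3]
hang [ 0.5158 -0.3279] yaw -1.468 res [0.7 0.8 0.6 1.2]
sander [0.6129 0.3069] yaw -1.483 res [2.  2.9 1.9 2.8]
plane [0.5883 0.1294] yaw -1.411 res [5.3 3.9 4.7 3.9]
screwdriver [0.6194 0.206 ] yaw -1.680 res [0.3 0.3]
brush [0.5706 0.0366] yaw -1.677 res [2.4 2.4 5.  5.  5.9]
tape [0.5989 0.3992] yaw -1.643 res [1.1 2.1 0.9 3.1]
```

```bash
python3 -c "
from h import *
go(.60,.36,.206,3.07)"
```

```text
t0.1 tcp [0.2644 0.5381 0.3031] shift [-0.3798 -0.0117  0.0431] turn [-0.002 -0.001 -0.385] shift after turn [-0.3475 -0.1536  0.0431] width 0.0854 ff 0.0 q [ 1.    0.36  1.51  0.    1.27 -0.12]
```

Emit:
apply_moves(
  targets=[
    [[-0.035, -0.001, 0, 0, 0, 0, 100], [-0.035, -0.001, 0, 0, 0, 0, 100], [-0.035, -0.001, 0, 0, 0, 0, 100], [-0.035, -0.001, 0, 0, 0, 0, 100], [-0.035, -0.001, 0, 0, 0, 0, 100], [-0.035, -0.001, 0, 0, 0, 0, 100], [-0.035, -0.001, 0, 0, 0, 0, 100], [-0.035, -0.001, 0, 0, 0, 0, 100]],
  ],
)

```text
time_s: 0.77
tcp_pos: [0.5135, 0.4066, 0.3034]
tool_rot: [[-0.897, 0.441, -0.001], [0.441, 0.897, -0.001], [0.001, -0.001, -1.0]]
force: [1.0, 0.3, 0.5]
width: 0.0855
finger_force: 0.0
```

Emit:
apply_moves(
  targets=[
    [[-0.035, -0.001, 0, 0, 0, 0, 100], [-0.035, -0.001, 0, 0, 0, 0, 100], [-0.03, 0, 0.014, 0, 0, -0.12, 100], [0, 0, 0.014, 0, 0, -0.12, 100], [0, 0, 0.014, 0, 0, -0.12, 100], [0, 0, 0, 0, 0, -0.025, 100], [0, 0, 0, 0, 0, 0, 100]],
  ],
)

```text
time_s: 1.35
tcp_pos: [0.6006, 0.3614, 0.2605]
tool_rot: [[-0.997, 0.074, -0.003], [0.074, 0.997, -0.001], [0.003, -0.002, -1.0]]
force: [-0.0, -0.1, 0.7]
width: 0.0853
finger_force: 0.0
```

Run:
```python
from h import *
import cv2,pickle
s=r.observe(); im=r.read_camera("wrist"); cv2.imwrite("pics/w1.png",im[:,:,::-1]); pickle.dump(s,open("w1.pkl","wb"))
p=json.load(open("poses.json"));x,y,t=p["tape"]; go(x,y,.031,t-np.pi/2+2*np.pi); go(x,y,.10,t-np.pi/2+2*np.pi)
```

```text
t1.4 tcp [0.601  0.3619 0.2617] shift [0.0047 0.0371 0.1767] turn [-0.001 -0.001 -0.002] shift after turn [0.0048 0.037  0.1767] width 0.0855 ff 0.0 q [ 0.44  0.54  1.32 -0.    1.29 -1.05]
t1.4 tcp [0.601  0.3619 0.2617] shift [0.0048 0.037  0.1077] turn [-0.001 -0.001 -0.002] shift after turn [0.0048 0.037  0.1077] width 0.0855 ff 0.0 q [ 0.44  0.54  1.32 -0.    1.29 -1.05]
```

View pics/w1.png

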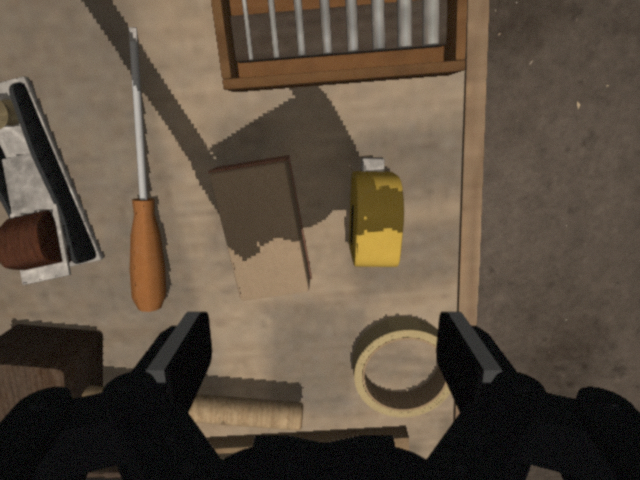

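The wrist view is rotated by half a turn, with the robot at the top. The tape's top face runs about (357,172), (403,176), (400,265), (355,264). The sander's corners are (210,170), (288,157), (308,288), (241,300). The screwdriver runs from its handle end at (149,309) to its tip at (133,28).

Run:
```python
from h import *
import pickle
c=wristcam(pickle.load(open("w1.pkl","rb"))); W=lambda l,z:[ray(c,p,z) for p in l]
def rep(n,P,Q):
    t,th,e=rigid(P,Q); print(n,t.round(4),"yaw %.3f"%th,"res",e.round(1), "sides",[round(1000*np.linalg.norm(Q[i]-Q[i-1])) for i in range(len(Q))])
# object x = world -y = image left
rep("tape",[(.017,-.029),(-.017,-.029),(-.017,.039),(.017,.039)],W([(357,172),(403,176),(400,265),(355,264)],.055))
rep("sander",[(.031,-.0565),(-.031,-.0565),(-.031,.0565),(.031,.0565)],W([(210,170),(288,157),(308,288),(241,300)],.031))
rep("screw",[(0,.059),(0,-.169)],W([(149,309),(133,28)],.01))
```

```text
tape [0.5933 0.4034] yaw -1.643 res [1.5 1.9 0.6 0.6] sides [69, 33, 67, 34]
sander [0.6074 0.313 ] yaw -1.497 res [2.5 1.3 4.  1.7] sides [110, 60, 109, 58]
screw [0.619  0.2066] yaw -1.728 res [1.1 1.1] sides [230, 230]
```

Emit:
apply_moves(
  targets=[
    [[0.009, 0.0395, 0, 0, 0, 0, 65], [0, 0, 0.03, 0, 0, 0, 65], [0, 0, 0.04, 0, 0, 0, 65], [0, 0, 0.04, 0, 0, 0, 65], [0, 0, 0.04, 0, 0, 0, 65], [0, 0, 0.015, 0, 0, 0, 65], [0, 0, 0.009, 0, 0, 0, 65], [0, 0, 0, 0, 0, 0, 65]],
  ],
  force=40,
)

```text
time_s: 2.07
tcp_pos: [0.5943, 0.4021, 0.0866]
tool_rot: [[-0.997, 0.073, -0.002], [0.073, 0.997, -0.001], [0.002, -0.001, -1.0]]
force: [-0.1, -0.9, -0.5]
width: 0.0556
finger_force: 0.0
```

Emit:
apply_moves(
  targets=[
    [[0, 0, 0, 0, 0, 0, 0], [0, 0, 0, 0, 0, 0, 0], [0, 0, 0, 0, 0, 0, 0], [0, 0, 0, 0, 0, 0, 0], [0, 0, 0, 0, 0, 0, 0], [0, 0, 0, 0, 0, 0, 0]],
  ],
)

```text
time_s: 2.57
tcp_pos: [0.5966, 0.4027, 0.0905]
tool_rot: [[-0.997, 0.072, 0.004], [0.072, 0.997, 0.002], [-0.004, 0.002, -1.0]]
force: [0.5, 0.3, 7.3]
width: 0.0331
finger_force: 41.2
```

Run:
```python
from h import *
p=json.load(open("poses.json"))
p["tape"]=[.595,.402,-1.643];p["sander"]=[.610,.310,-1.49];p["screwdriver"]=[.619,.206,-1.70];json.dump(p,open("poses.json","w"))
def place(tr,x,y):
    t=p[tr];c,s=np.cos(t[2]),np.sin(t[2]);return t[0]+c*x-s*y,t[1]+s*x+c*y
for n,tr,x,y in[("tape","hang",.023,-.092),("screw","hang",-.045,.055),("plane","hang",.033,.067),("brush","fin",-.042,.04),("sander","fin",.031,-.057)]: print(n,np.round(place(tr,x,y),4),"yaw toolx",round(p[tr][2]-np.pi/2+2*np.pi,3))
x,y=place("hang",.023,-.092); go(x,y,.15,p["hang"][2]+np.pi)
```

```text
tape [ 0.4267 -0.3602] yaw toolx 3.244
screw [ 0.5659 -0.2774] yaw toolx 3.244
plane [ 0.5859 -0.3538] yaw toolx 3.244
brush [ 0.6142 -0.0693] yaw toolx 3.238
sander [ 0.5247 -0.1513] yaw toolx 3.238
t2.6 tcp [0.5966 0.4027 0.0905] shift [ 0.1141 -0.7729 -0.1158] turn [5.000e-03 1.000e-03 1.396e+00] shift after turn [-0.7414 -0.2474 -0.1135] width 0.0331 ff 41.2 q [ 0.5   0.74  1.4   0.    1.   -1.  ]
```

Emit:
apply_moves(
  targets=[
    [[0, 0, -0.02, 0, 0, 0, 0], [0, 0, -0.03, 0, 0, 0, 0], [0, 0, -0.035, 0, 0, 0, 0], [0, 0, -0.035, 0, 0, 0, 0], [0.0057, -0.0385, 0, 0, 0, 0, 0], [0.0057, -0.0385, 0, 0, 0, 0, 0], [0.0057, -0.0385, 0, 0, 0, 0, 0], [0.0057, -0.0385, 0, 0, 0, 0, 0]],
  ],
)

```text
time_s: 3.23
tcp_pos: [0.5605, 0.2486, 0.2086]
tool_rot: [[-0.997, 0.071, 0.001], [0.071, 0.997, 0.0], [-0.001, 0.0, -1.0]]
force: [0.5, -0.6, -2.2]
width: 0.0336
finger_force: 40.7
```

Emit:
apply_moves(
  targets=[
    [[0.0057, -0.0385, 0, 0, 0, 0, 0], [0.0057, -0.0385, 0, 0, 0, 0, 0], [0.0057, -0.0385, 0, 0, 0, 0, 0], [0.0057, -0.0385, 0, 0, 0, 0, 0], [0.0057, -0.0385, 0, 0, 0, 0, 0], [0.0057, -0.0385, 0, 0, 0, 0, 0], [0.0057, -0.0385, 0, 0, 0, 0, 0], [0.0057, -0.0385, 0, 0, 0, 0, 0]],
  ],
)

```text
time_s: 3.9
tcp_pos: [0.493, -0.0556, 0.2085]
tool_rot: [[-0.997, 0.072, 0.001], [0.072, 0.997, -0.0], [-0.001, -0.0, -1.0]]
force: [1.4, -1.1, -2.5]
width: 0.0335
finger_force: 40.7
```

Emit:
apply_moves(
  targets=[
    [[0.0057, -0.0385, 0, 0, 0, 0, 0], [0.0057, -0.0385, 0, 0, 0, 0, 0], [0.0057, -0.0385, 0, 0, 0, 0, 0], [0.0057, -0.0385, 0, 0, 0, 0, 0], [0.0057, -0.0385, 0, 0, 0, 0, 0], [0, 0, 0, 0, 0, 0.11, 0], [0, 0, 0, 0, 0, 0.11, 0], [0, 0, 0, 0, 0, 0.11, 0]],
  ],
)

```text
time_s: 4.57
tcp_pos: [0.451, -0.245, 0.2084]
tool_rot: [[-0.917, 0.398, 0.0], [0.398, 0.917, -0.0], [-0.001, -0.0, -1.0]]
force: [0.3, 0.3, -2.3]
width: 0.0334
finger_force: 41.0
```

Emit:
apply_moves(
  targets=[
    [[0, 0, 0, 0, 0, 0.12, 0], [0, 0, 0, 0, 0, 0.12, 0], [0, 0, 0, 0, 0, 0.12, 0], [0, 0, 0, 0, 0, 0.12, 0], [0, 0, 0, 0, 0, 0.12, 0], [0, 0, 0, 0, 0, 0.12, 0], [0, 0, 0, 0, 0, 0.12, 0], [0, 0, 0, 0, 0, 0.12, 0]],
  ],
)

```text
time_s: 5.23
tcp_pos: [0.4514, -0.2439, 0.2084]
tool_rot: [[-0.201, 0.98, 0.0], [0.98, 0.201, -0.0], [-0.0, 0.0, -1.0]]
force: [-0.8, -0.2, -1.9]
width: 0.0336
finger_force: 41.0
```

Emit:
apply_moves(
  targets=[
    [[0, 0, 0, 0, 0, 0.106, 0], [0, 0, 0, 0, 0, 0, 0], [0, 0, 0, 0, 0, 0, 0]],
  ],
)

```text
time_s: 5.48
tcp_pos: [0.4514, -0.2439, 0.2083]
tool_rot: [[-0.106, 0.994, 0.0], [0.994, 0.106, -0.0], [-0.0, 0.0, -1.0]]
force: [-0.2, 0.5, -2.5]
width: 0.0336
finger_force: 41.0
```

Run:
```python
from h import *
import cv2,pickle
s=r.observe(); im=r.read_camera("wrist"); cv2.imwrite("pics/w2.png",im[:,:,::-1]); pickle.dump(s,open("w2.pkl","wb"))
go(.4267,-.3602,.0455,1.674)
```

```text
t5.5 tcp [ 0.4515 -0.2439  0.2082] shift [-0.113  -0.037   0.1088] turn [0.    0.    0.003] shift after turn [-0.1131 -0.0366  0.1087] width 0.0338 ff 41.0 q [-0.63  0.35  1.81 -0.    0.99 -0.74]
```

View pics/w2.png

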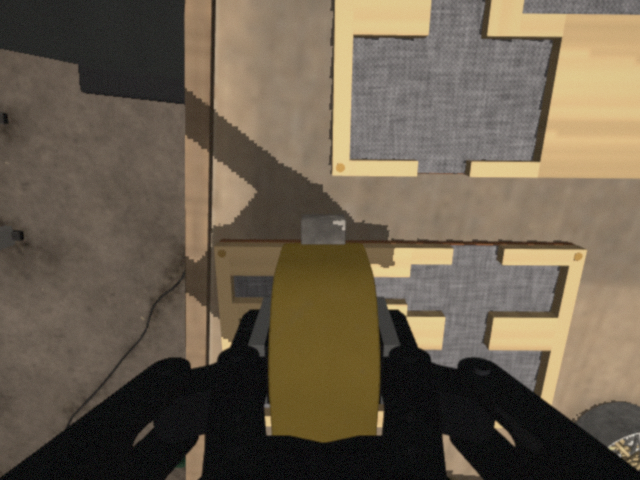

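The tape is held upright with its hook towards tool +x. The hanging tray's left edge has top corners at (214,242) and (587,247), and the finishing tray's near-right corner is at (332,175).

Run:
```python
from h import *
import pickle
c=wristcam(pickle.load(open("w2.pkl","rb")))
p=json.load(open("poses.json"))
def place(tr,x,y):
    t=p[tr];C,s=np.cos(t[2]),np.sin(t[2]);return np.round((t[0]+C*x-s*y,t[1]+s*x+C*y),4)
print(ray(c,(214,242),.019),place("hang",-.078,-.131)); print(ray(c,(587,247),.019),place("hang",-.078,.131)); print(ray(c,(332,175),.019),place("fin",.078,-.131))
```

```text
[ 0.3758471  -0.25692901] [ 0.3775 -0.2637]
[ 0.6355953  -0.23304041] [ 0.6381 -0.2368]
[ 0.45242537 -0.20194914] [ 0.4555 -0.2052]
```

Emit:
apply_moves(
  targets=[
    [[-0.0276, -0.0094, 0, 0, 0, 0, 0], [-0.0276, -0.0094, 0, 0, 0, 0, 0], [-0.0276, -0.0094, 0, 0, 0, 0, 0], [-0.0276, -0.0095, 0, 0, 0, 0.003, 0], [0, 0, 0.035, 0, 0, 0, 0], [0, 0, 0.035, 0, 0, 0, 0], [0, 0, 0.018, 0, 0, 0, 0], [0, 0, 0, 0, 0, 0, 0]],
  ],
)

```text
time_s: 6.2
tcp_pos: [0.4231, -0.3558, 0.1162]
tool_rot: [[-0.102, 0.995, -0.005], [0.995, 0.102, 0.006], [0.006, -0.005, -1.0]]
force: [-1.4, 0.0, -3.1]
width: 0.0337
finger_force: 41.1
```

Emit:
apply_moves(
  targets=[
    [[0, 0, 0.005, 0, 0, 0, 0], [0, 0, 0.005, 0, 0, 0, 0], [0, 0, 0.005, 0, 0, 0, 0], [0, 0, 0.003, 0, 0, 0, 0], [0, 0, 0.002, 0, 0, 0, 0], [0, 0, 0, 0, 0, 0, 0]],
  ],
)

```text
time_s: 6.7
tcp_pos: [0.4255, -0.3577, 0.1001]
tool_rot: [[-0.1, 0.995, 0.0], [0.995, 0.1, -0.0], [-0.0, 0.0, -1.0]]
force: [-0.3, -0.1, -3.1]
width: 0.0336
finger_force: 41.2
```

Run:
```python
from h import *
import cv2
im=r.read_camera("wrist"); cv2.imwrite("pics/w3.png",im[:,:,::-1])
go(.4257,-.3577,.0455,1.674); print(r.observe()["force"])
```

```text
t6.8 tcp [ 0.4255 -0.3577  0.1002] shift [-0.      0.0002  0.0007] turn [ 0.     0.    -0.003] shift after turn [-0.      0.0002  0.0007] width 0.0336 ff 41.2 q [-0.82  0.56  1.8  -0.    0.79 -0.92]
[ 0.36320187 -0.39314189 -2.75012447]
```

View pics/w3.png

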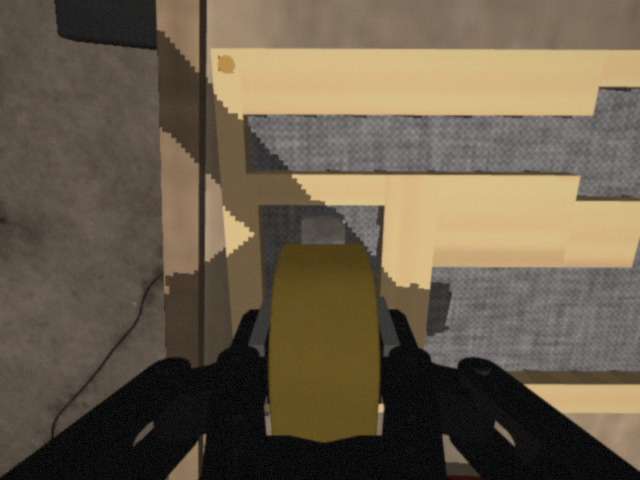

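The tape sits inside its cut-out clear of the walls, with the hook at (323,228) midway between pocket edges 260 and 380. I'll release it and go for the sanding block.

Emit:
apply_moves(
  targets=[
    [[0, 0, 0.001, 0, 0, 0, 0], [0, 0, 0, 0, 0, 0, 55], [0, 0, 0, 0, 0, 0, 55], [0, 0, 0, 0, 0, 0, 55], [0, 0, -0.02, 0, 0, 0, 55], [0, 0, -0.04, 0, 0, 0, 55], [0, 0, -0.04, 0, 0, 0, 55], [0, 0, -0.04, 0, 0, 0, 55]],
  ],
)

```text
time_s: 7.42
tcp_pos: [0.425, -0.3573, 0.2403]
tool_rot: [[-0.1, 0.995, -0.001], [0.995, 0.1, 0.001], [0.001, -0.001, -1.0]]
force: [1.2, 0.4, -0.3]
width: 0.047
finger_force: 0.0
```

Run:
```python
from h import *
import cv2
im=r.read_camera("wrist"); cv2.imwrite("pics/w4.png",im[:,:,::-1])
go(.610,.310,.12,-1.49-np.pi/2+2*np.pi)
```

```text
t7.5 tcp [ 0.4279 -0.3602  0.2486] shift [0.6493 0.2477 0.0702] turn [-0.002  0.013 -1.551] shift after turn [-0.2356  0.6533  0.0746] width 0.0469 ff 0.0 q [-0.82  0.35  1.67 -0.    1.1  -0.92]
```

Emit:
apply_moves(
  targets=[
    [[0, 0, 0, 0, 0, -0.12, 55], [0, 0, 0, 0, 0, -0.12, 55], [0, 0, 0, 0, 0, -0.12, 55], [0, 0, 0, 0, 0, -0.12, 55], [0, 0, 0, 0, 0, -0.12, 55], [0, 0, 0, 0, 0, -0.12, 55], [0, 0, 0, 0, 0, -0.12, 55], [0, 0, 0, 0, 0, -0.12, 55]],
  ],
)

```text
time_s: 8.13
tcp_pos: [0.4254, -0.3577, 0.2391]
tool_rot: [[-0.875, 0.484, 0.0], [0.484, 0.875, -0.0], [-0.0, -0.0, -1.0]]
force: [-0.0, 0.4, -1.1]
width: 0.0468
finger_force: 0.0
```

Emit:
apply_moves(
  targets=[
    [[0, 0, 0, 0, 0, -0.12, 100], [0, 0, 0, 0, 0, -0.12, 100], [0, 0, 0, 0, 0, -0.12, 100], [0, 0, 0, 0, 0, -0.12, 100], [0, 0, 0, 0, 0, -0.111, 100], [-0.013, 0.036, 0, 0, 0, 0, 100], [-0.013, 0.036, 0, 0, 0, 0, 100], [-0.013, 0.036, 0, 0, 0, 0, 100]],
  ],
)

```text
time_s: 8.8
tcp_pos: [0.4557, -0.2462, 0.239]
tool_rot: [[-0.997, -0.078, 0.0], [-0.078, 0.997, -0.0], [-0.0, -0.0, -1.0]]
force: [1.0, 0.4, 1.2]
width: 0.0852
finger_force: 0.0
```

Emit:
apply_moves(
  targets=[
    [[-0.013, 0.036, 0, 0, 0, 0, 100], [-0.013, 0.036, 0, 0, 0, 0, 100], [-0.013, 0.036, 0, 0, 0, 0, 100], [-0.013, 0.036, 0, 0, 0, 0, 100], [-0.013, 0.036, 0, 0, 0, 0, 100], [-0.013, 0.036, 0, 0, 0, 0, 100], [-0.013, 0.036, 0, 0, 0, 0, 100], [-0.013, 0.036, 0, 0, 0, 0, 100]],
  ],
)

```text
time_s: 9.47
tcp_pos: [0.5364, 0.0505, 0.2392]
tool_rot: [[-0.997, -0.08, 0.001], [-0.08, 0.997, -0.0], [-0.001, -0.0, -1.0]]
force: [1.2, 0.0, -0.0]
width: 0.0851
finger_force: 0.0
```

Emit:
apply_moves(
  targets=[
    [[-0.013, 0.036, 0, 0, 0, 0, 100], [-0.013, 0.036, 0, 0, 0, 0, 100], [-0.013, 0.036, 0, 0, 0, 0, 100], [-0.013, 0.036, 0, 0, 0, 0, 100], [-0.013, 0.036, 0, 0, 0, 0, 100], [-0.013, 0.036, 0, 0, 0, 0, 100], [-0.013, 0.036, 0, 0, 0, 0, 100], [0, 0, 0, 0, 0, 0, 100]],
  ],
)

```text
time_s: 10.13
tcp_pos: [0.6082, 0.3138, 0.2392]
tool_rot: [[-0.996, -0.084, 0.003], [-0.084, 0.996, 0.004], [-0.004, 0.004, -1.0]]
force: [1.0, -0.4, 0.1]
width: 0.0854
finger_force: 0.0
```

Run:
```python
from h import *
go(.610,.310,.022,-1.49-np.pi/2+2*np.pi)
```

```text
t10.1 tcp [0.6082 0.3138 0.2392] shift [-0.0008 -0.0046  0.1631] turn [0.004 0.004 0.003] shift after turn [-0.0015 -0.0039  0.1632] width 0.0854 ff 0.0 q [ 0.37  0.53  1.39  0.    1.22 -1.28]
```

Emit:
apply_moves(
  targets=[
    [[-0.0015, -0.003, 0.025, 0, 0, 0, 100], [0, 0, 0.035, 0, 0, 0, 100], [0, 0, 0.035, 0, 0, 0, 100], [0, 0, 0.03, 0, 0, 0, 100], [0, 0, 0.02, 0, 0, 0, 100], [0, 0, 0.01, 0, 0, 0, 100], [0, 0, 0.008, 0, 0, 0, 100], [0, 0, 0, 0, 0, 0, 100]],
  ],
)

```text
time_s: 10.8
tcp_pos: [0.608, 0.3038, 0.0748]
tool_rot: [[-0.997, -0.08, -0.002], [-0.08, 0.997, -0.001], [0.002, -0.001, -1.0]]
force: [0.2, -0.8, 0.3]
width: 0.0857
finger_force: 0.0
```

Emit:
apply_moves(
  targets=[
    [[0, 0, 0, 0, 0, 0, 0], [0, 0, 0, 0, 0, 0, 0], [0, 0, 0, 0, 0, 0, 0], [0, 0, 0, 0, 0, 0, 0], [0, 0, 0, 0, 0, 0, 0]],
  ],
)

```text
time_s: 11.22
tcp_pos: [0.6097, 0.3046, 0.0779]
tool_rot: [[-0.997, -0.08, 0.003], [-0.08, 0.997, 0.001], [-0.003, 0.001, -1.0]]
force: [-1.2, 0.1, 7.3]
width: 0.0613
finger_force: 45.4
```

Run:
```python
from h import *
go(.5232,-.1497,.12,3.238)
```

```text
t11.2 tcp [0.6097 0.3046 0.0779] shift [ 0.1223 -0.4459 -0.0969] turn [ 0.001  0.003 -0.016] shift after turn [ 0.1298 -0.4439 -0.0961] width 0.0613 ff 45.4 q [ 0.36  0.71  1.51 -0.    0.92 -1.29]
```

Emit:
apply_moves(
  targets=[
    [[0, 0, -0.02, 0, 0, 0, 0], [0, 0, -0.04, 0, 0, 0, 0], [0, 0, -0.04, 0, 0, 0, 0], [0.0102, -0.0372, 0, 0, 0, 0, 0], [0.0102, -0.0372, 0, 0, 0, 0, 0], [0.0102, -0.0372, 0, 0, 0, 0, 0], [0.0102, -0.0372, 0, 0, 0, 0, 0], [0.0102, -0.0372, 0, 0, 0, 0, 0]],
  ],
)

```text
time_s: 11.88
tcp_pos: [0.5719, 0.1132, 0.1766]
tool_rot: [[-0.997, -0.081, 0.001], [-0.081, 0.997, -0.0], [-0.001, -0.0, -1.0]]
force: [0.4, -0.5, -1.1]
width: 0.0614
finger_force: 44.6
```

Emit:
apply_moves(
  targets=[
    [[0.0102, -0.0372, 0, 0, 0, 0, 0], [0.0102, -0.0372, 0, 0, 0, 0, 0], [0.0102, -0.0372, 0, 0, 0, 0, 0], [0.0102, -0.0372, 0, 0, 0, 0, 0], [0.0102, -0.0372, 0, 0, 0, 0, 0], [0.0102, -0.0372, 0, 0, 0, 0, 0], [0.01, -0.036, 0, 0, 0, -0.016, 0], [0, 0, 0, 0, 0, 0, 0]],
  ],
)

```text
time_s: 12.55
tcp_pos: [0.5219, -0.1556, 0.1767]
tool_rot: [[-0.996, -0.093, 0.002], [-0.093, 0.996, -0.004], [-0.001, -0.004, -1.0]]
force: [0.6, 0.8, -0.7]
width: 0.0615
finger_force: 44.6
```

Run:
```python
from h import *
import cv2
go(.5232,-.1497,.034,3.238)
im=r.read_camera("wrist"); cv2.imwrite("pics/w5.png",im[:,:,::-1])
```

```text
t12.6 tcp [ 0.5219 -0.1556  0.1767] shift [-0.0017  0.0061  0.0887] turn [-0.004  0.001 -0.004] shift after turn [-0.0018  0.0057  0.0887] width 0.0615 ff 44.6 q [-0.42  0.43  1.77 -0.    0.94 -2.08]
```

View pics/w5.png

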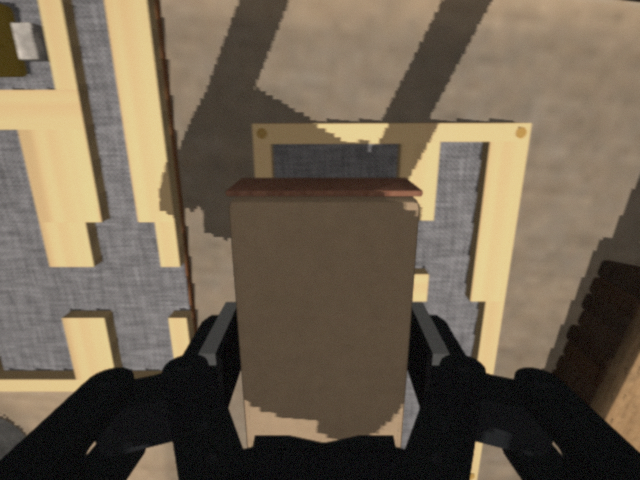

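The sander is held square. The tray's near edge spans (253,125) to (531,124), and the pocket lies under the block. I'll settle the arm, correct and lower.

Emit:
apply_moves(
  targets=[
    [[0, 0, 0.03, 0, 0, 0, 0], [0, 0, 0.025, 0, 0, 0, 0], [0, 0, 0, 0, 0, 0, 0], [0, 0, 0, 0, 0, 0, 0], [0, 0, 0, 0, 0, 0, 0]],
  ],
)

```text
time_s: 13.02
tcp_pos: [0.5228, -0.1488, 0.1218]
tool_rot: [[-0.995, -0.097, 0.001], [-0.097, 0.995, -0.0], [-0.001, -0.0, -1.0]]
force: [-0.4, 0.3, -0.6]
width: 0.0614
finger_force: 44.5
```

Run:
```python
from h import *
import cv2
go(.5232,-.1497,.034,3.238)
c=wristcam();im=r.read_camera("wrist"); cv2.imwrite("pics/w6.png",im[:,:,::-1])
p=json.load(open("poses.json"))["fin"]
```

```text
t13.0 tcp [ 0.5228 -0.1488  0.1218] shift [-0.0002 -0.001   0.0338] turn [-0.     0.001  0.001] shift after turn [-0.0003 -0.001   0.0338] width 0.0614 ff 44.5 q [-0.4   0.51  1.81  0.    0.82 -2.07]
```

View pics/w6.png

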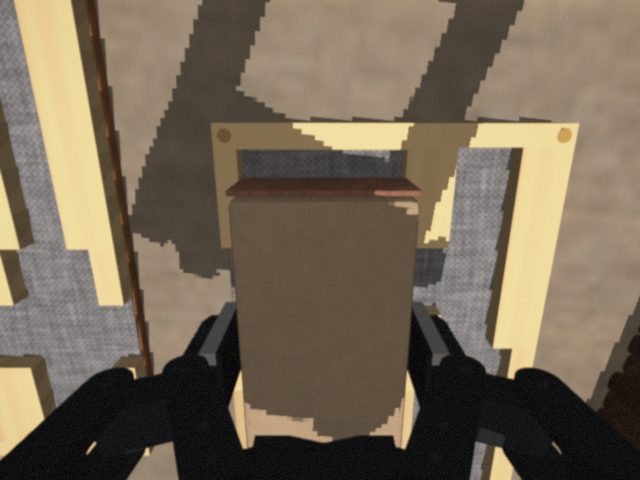

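Run:
```python
from h import *
c=wristcam()
L=lambda u,v,z:ray(c,(u,v),z)
a,b=L(211,123,.019),L(578,123,.019) # near-right, near-left tray corners
ex=(a-b)/np.linalg.norm(a-b); ey=np.array([-ex[1],ex[0]]); o=(a+b)/2+ey*.131
print("width",np.linalg.norm(a-b),"tray c",o,"yaw",np.arctan2(ex[1],ex[0]))
f=lambda P:((P-o)@ex,(P-o)@ey)
for u,v,z in[(241,150,.019),(405,150,.019),(228,193,.075),(421,193,.075),(236,178,.044),(411,178,.044)]: print(u,v,np.round(f(L(u,v,z)),4))
s=r.observe(); print("tcp in tray",np.round(f(s["tcp_pos"][:2]),4))
```

```text
width 0.15553596361353955 tray c [ 0.57615717 -0.1122838 ] yaw -1.473795208508641
241 150 [ 0.0658 -0.1198]
405 150 [-0.0052 -0.1198]
228 193 [ 0.059 -0.112]
421 193 [ 0.0006 -0.112 ]
236 178 [ 0.0632 -0.1116]
411 178 [-0.003  -0.1116]
tcp in tray [ 0.0315 -0.0562]
```

Sander centre in tray coordinates is about (30,-56) mm, against (31,-57) wanted, so I'll lower and release.

Emit:
apply_moves(
  targets=[
    [[0, 0, 0.012, 0, 0, 0, 0], [0, 0, 0.007, 0, 0, 0, 0], [0, 0, 0.006, 0, 0, 0, 0], [0, 0, 0.005, 0, 0, 0, 0], [0, 0, 0.003, 0, 0, 0, 0], [0, 0, 0.001, 0, 0, 0, 0], [0, 0, 0, 0, 0, 0, 0]],
  ],
)

```text
time_s: 13.65
tcp_pos: [0.5222, -0.1493, 0.087]
tool_rot: [[-0.995, -0.096, -0.0], [-0.096, 0.995, 0.0], [0.0, 0.0, -1.0]]
force: [-0.4, 0.1, -0.4]
width: 0.0614
finger_force: 44.6
```

Emit:
apply_moves(
  targets=[
    [[0, 0, 0, 0, 0, 0, 90], [0, 0, 0, 0, 0, 0, 90], [0, 0, 0, 0, 0, 0, 90], [0, 0, -0.02, 0, 0, 0, 90], [0, 0, -0.03, 0, 0, 0, 90], [0, 0, -0.04, 0, 0, 0, 90], [0, 0, -0.04, 0, 0, 0, 90], [0, 0, 0, 0, 0, 0, 60]],
  ],
)

```text
time_s: 14.32
tcp_pos: [0.5262, -0.151, 0.2243]
tool_rot: [[-0.995, -0.096, 0.012], [-0.096, 0.995, -0.005], [-0.011, -0.006, -1.0]]
force: [2.0, 0.0, -0.3]
width: 0.0664
finger_force: 0.0
```

Run:
```python
from h import *
go(.619,.206,.12,-1.70-np.pi/2+2*np.pi)
```

```text
t14.3 tcp [ 0.5262 -0.151   0.2243] shift [-0.1262  0.3467  0.0496] turn [-0.005  0.012  0.226] shift after turn [-0.046   0.3659  0.0503] width 0.0664 ff 0.0 q [-0.41  0.37  1.72 -0.    1.04 -2.07]
```

Emit:
apply_moves(
  targets=[
    [[-0.013, 0.0344, 0, 0, 0, 0, 60], [-0.013, 0.0344, 0, 0, 0, 0, 60], [-0.013, 0.0344, 0, 0, 0, 0, 60], [-0.013, 0.0344, 0, 0, 0, 0, 60], [-0.013, 0.0344, 0, 0, 0, 0, 60], [-0.013, 0.0344, 0, 0, 0, 0, 60], [-0.013, 0.0344, 0, 0, 0, 0, 60], [-0.013, 0.0344, 0, 0, 0, 0, 60]],
  ],
)

```text
time_s: 14.98
tcp_pos: [0.5995, 0.1363, 0.217]
tool_rot: [[-0.995, -0.096, 0.0], [-0.096, 0.995, -0.0], [-0.0, -0.0, -1.0]]
force: [0.0, -0.3, -0.0]
width: 0.0513
finger_force: 0.0
```

Emit:
apply_moves(
  targets=[
    [[-0.013, 0.0344, 0, 0, 0, 0, 60], [-0.013, 0.0344, 0, 0, 0, 0, 60], [0, 0, 0, 0, 0, 0.113, 60], [0, 0, 0, 0, 0, 0.113, 60], [0, 0, 0, 0, 0, 0, 60], [0, 0, 0, 0, 0, 0, 60]],
  ],
)

```text
time_s: 15.48
tcp_pos: [0.6185, 0.2056, 0.2167]
tool_rot: [[-0.992, 0.126, -0.0], [0.126, 0.992, -0.0], [0.0, -0.0, -1.0]]
force: [0.2, 0.3, -0.1]
width: 0.0513
finger_force: 0.0
```

Run:
```python
from h import *
import cv2,pickle
go(.619,.206,.020,-1.70-np.pi/2+2*np.pi)
pickle.dump(r.observe(),open("w7.pkl","wb"))
im=r.read_camera("wrist"); cv2.imwrite("pics/w7.png",im[:,:,::-1])
```

```text
t15.5 tcp [0.6185 0.2056 0.2167] shift [-0.0005  0.0006  0.1427] turn [-0.    -0.     0.003] shift after turn [-0.0005  0.0005  0.1427] width 0.0513 ff 0.0 q [ 0.22  0.51  1.49 -0.    1.14 -1.23]
```

View pics/w7.png

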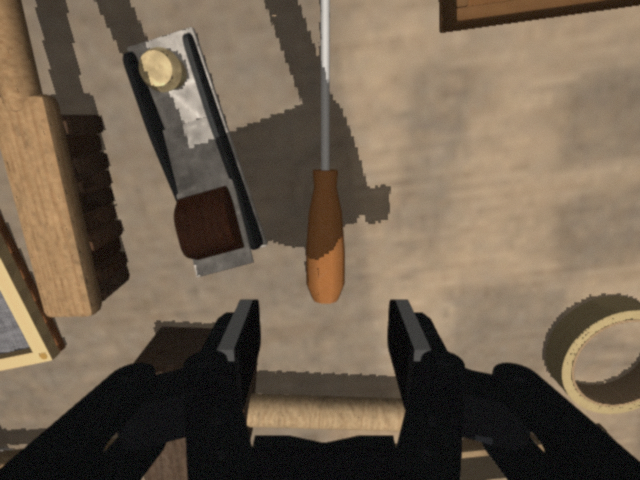

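The screwdriver lies straight under the camera, with handle rows 170–302 at column 325. The plane's end corners are (128,50), (190,30), (253,265), (200,275). The brush head's corners are (48,312), (97,303) and (0,103), (55,95).

Run:
```python
from h import *
import pickle
c=wristcam(pickle.load(open("w7.pkl","rb"))); 
t=r.camera_info("top"); c1=lambda X,Y:((X+.5)/4-.5+145,(Y+.5)/4-.5+190)
W=lambda l,z:[ray(c,p,z) for p in l]; T=lambda l,z:[ray(t,c1(*p),z) for p in l]
def rep(n,P,Q):
    q,th,e=rigid(P,Q); print(n,q.round(4),"yaw %.3f"%th,"res",e.round(1), "sides",[round(1000*np.linalg.norm(Q[i]-Q[i-1])) for i in range(len(Q))])
rep("screw",[(0,.059),(0,-.040)],W([(325,302),(325,170)],.012))
P=[(.023,-.1075),(-.023,-.1075),(-.023,.0475),(.023,.0475)]
for z in(.0,.01):
    rep("plane w",P,W([(128,50),(190,30),(253,265),(200,275)],z))
    rep("plane t",P,T([(622,362),(552,375),(512,122),(580,108)],z))
for l,z in(((219,225),.05),((162,70),.055)):print(ray(c,l,z))
for l,z in(((553,168),.05),((582,337),.055)):print(ray(t,c1(*l),z))
B=[(.017,.075),(-.017,.075),(-.017,-.054),(.017,-.054)]
rep("brush w",B,W([(48,314),(97,303),(55,95),(0,103)],.057))
rep("brush t",B,T([(760,86),(705,80),(681,318),(738,326)],.057))
```

```text
screw [0.6184 0.2081] yaw -1.696 res [1.4 1.4] sides [102, 102]
plane w [0.5935 0.1226] yaw -1.500 res [4.4 7.7 6.2 6. ] sides [165, 44, 169, 43]
plane t [0.5901 0.1315] yaw -1.411 res [3.  2.3 3.6 2.5] sides [152, 42, 151, 41]
plane w [0.5927 0.1259] yaw -1.500 res [2.4 4.9 3.8 3.6] sides [159, 43, 163, 42]
plane t [0.5896 0.1308] yaw -1.411 res [3.5 2.8 4.1 2.9] sides [151, 42, 150, 41]
[0.59777325 0.14348257]
[0.5064657  0.13235663]
[0.5997866  0.13118406]
[0.5033708 0.1146173]
brush w [0.5653 0.0485] yaw -1.689 res [3.8 4.1 1.9 2.9] sides [131, 34, 127, 32]
brush t [0.5688 0.0366] yaw -1.674 res [3.8 4.1 3.2 4.4] sides [137, 31, 136, 33]
```

Run:
```python
from h import *
import cv2
im=r.read_camera("top")[:,:,::-1]; cv2.imwrite("pics/top1.png",im)
a=cv2.imread("pics/top0.png"); 
cv2.imwrite("pics/c3.png",np.hstack([cv2.resize(x[190:330,260:420],None,fx=2.5,fy=2.5) for x in(a,im)]))
```

```text
(no output)
```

View pics/c3.png

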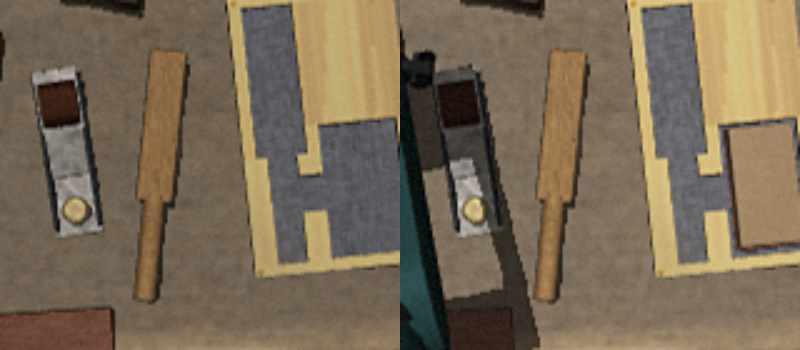

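Nothing has moved, and the sander is seated in its pocket, so the plane and brush poses from the top camera hold. The wrist view was off at its edge. Now I'll grasp the screwdriver.

Emit:
apply_moves(
  targets=[
    [[0, 0.001, 0.035, 0, 0, 0.002, 60], [0, 0, 0.04, 0, 0, 0, 60], [0, 0, 0.035, 0, 0, 0, 60], [0, 0, 0.02, 0, 0, 0, 60], [0, 0, 0.01, 0, 0, 0, 60], [0, 0, 0.002, 0, 0, 0, 60], [0, 0, 0, 0, 0, 0, 60]],
  ],
)

```text
time_s: 16.17
tcp_pos: [0.6188, 0.2065, 0.0747]
tool_rot: [[-0.991, 0.131, -0.0], [0.131, 0.991, 0.001], [0.0, 0.0, -1.0]]
force: [0.3, 1.8, -0.9]
width: 0.0514
finger_force: 1.0
```

Emit:
apply_moves(
  targets=[
    [[0, 0, 0, 0, 0, 0, 0], [0, 0, 0, 0, 0, 0, 0], [0, 0, 0, 0, 0, 0, 0], [0, 0, 0, 0, 0, 0, 0], [0, 0, 0, 0, 0, 0, 0]],
  ],
)

```text
time_s: 16.58
tcp_pos: [0.6192, 0.2061, 0.0758]
tool_rot: [[-0.991, 0.131, 0.001], [0.131, 0.991, -0.0], [-0.001, -0.0, -1.0]]
force: [-1.0, -0.8, 5.9]
width: 0.0244
finger_force: 39.2
```

Run:
```python
from h import *
go(.5649,-.2749,.12,3.244)
```

```text
t16.6 tcp [0.6192 0.2061 0.0758] shift [-0.0094 -0.484  -0.098 ] turn [-0.     0.001 -0.234] shift after turn [ 0.1032 -0.4729 -0.0982] width 0.0244 ff 39.2 q [ 0.22  0.69  1.58 -0.    0.88 -1.22]
```

Emit:
apply_moves(
  targets=[
    [[0, 0, -0.01, 0, 0, 0, 0], [0, 0, -0.02, 0, 0, 0, 0], [0, 0, -0.03, 0, 0, 0, 0], [0, 0, -0.03, 0, 0, 0, 0], [0, 0, -0.02, 0, 0, 0, 0], [0, 0, 0, 0, 0, 0, 0], [0, 0, 0, 0, 0, 0, 0]],
  ],
)

```text
time_s: 17.17
tcp_pos: [0.6195, 0.2067, 0.1867]
tool_rot: [[-0.991, 0.131, 0.003], [0.131, 0.991, 0.001], [-0.003, 0.001, -1.0]]
force: [-0.6, -0.7, -1.8]
width: 0.0247
finger_force: 39.5
```

Run:
```python
from h import *
import cv2
s=r.observe();print(s["force"],s["width"],s["finger_force"],s["tcp_pos"])
im=r.read_camera("wrist"); cv2.imwrite("pics/w8.png",im[:,:,::-1])
```

```text
[-0.57361875 -0.70766786 -1.7945954 ] 0.024682603632880603 39.472158764256164 [0.61954443 0.20674134 0.18671353]
```

View pics/w8.png

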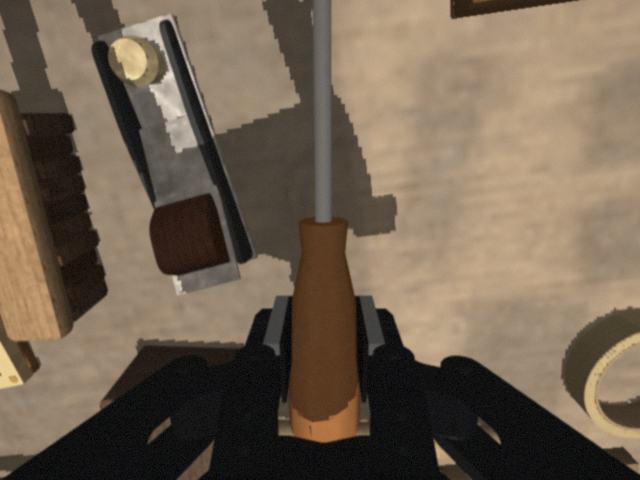

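The screwdriver is held squarely, with its blade straight along column 322 and the handle between the pads. I'll carry it over.

Emit:
apply_moves(
  targets=[
    [[-0.0007, -0.0372, 0, 0, 0, 0, 0], [-0.0007, -0.0372, 0, 0, 0, 0, 0], [-0.0007, -0.0372, 0, 0, 0, 0, 0], [-0.0007, -0.0372, 0, 0, 0, 0, 0], [-0.0007, -0.0372, 0, 0, 0, 0, 0], [-0.0007, -0.0372, 0, 0, 0, 0, 0], [-0.0007, -0.0372, 0, 0, 0, 0, 0], [-0.0007, -0.0372, 0, 0, 0, 0, 0]],
  ],
)

```text
time_s: 17.88
tcp_pos: [0.5834, -0.0906, 0.183]
tool_rot: [[-0.991, 0.131, -0.004], [0.131, 0.991, 0.001], [0.004, 0.001, -1.0]]
force: [0.6, 0.4, -0.7]
width: 0.0245
finger_force: 39.5
```

Emit:
apply_moves(
  targets=[
    [[-0.0007, -0.0372, 0, 0, 0, 0, 0], [-0.0007, -0.0372, 0, 0, 0, 0, 0], [-0.0007, -0.0372, 0, 0, 0, 0, 0], [-0.0007, -0.0372, 0, 0, 0, 0, 0], [-0.0007, -0.0372, 0, 0, 0, 0, 0], [0, 0, 0.025, 0, 0, -0.117, 0], [0, 0, 0.025, 0, 0, -0.117, 0], [0, 0, 0, 0, 0, 0, 0]],
  ],
)

```text
time_s: 18.55
tcp_pos: [0.5602, -0.2729, 0.1289]
tool_rot: [[-0.995, -0.104, -0.009], [-0.104, 0.995, 0.006], [0.009, 0.007, -1.0]]
force: [-0.9, 1.4, -2.2]
width: 0.0247
finger_force: 39.6
```

Emit:
apply_moves(
  targets=[
    [[0, 0, 0, 0, 0, 0, 0], [0, 0, 0, 0, 0, 0, 0]],
  ],
)

```text
time_s: 18.72
tcp_pos: [0.5641, -0.2736, 0.1347]
tool_rot: [[-0.995, -0.099, -0.001], [-0.099, 0.995, 0.001], [0.001, 0.001, -1.0]]
force: [0.1, -0.0, -1.1]
width: 0.0247
finger_force: 39.6
```

Run:
```python
from h import *
import cv2,pickle
go(.5649,-.2749,.0318,3.244)
pickle.dump(r.observe(),open("w9.pkl","wb"))
im=r.read_camera("wrist"); cv2.imwrite("pics/w9.png",im[:,:,::-1])
```

```text
t18.7 tcp [ 0.5641 -0.2736  0.1347] shift [-0.0008 -0.0015  0.0489] turn [ 0.001 -0.001 -0.003] shift after turn [-0.0007 -0.0014  0.0489] width 0.0247 ff 39.6 q [-0.56  0.58  1.61 -0.    0.95 -2.23]
```

View pics/w9.png

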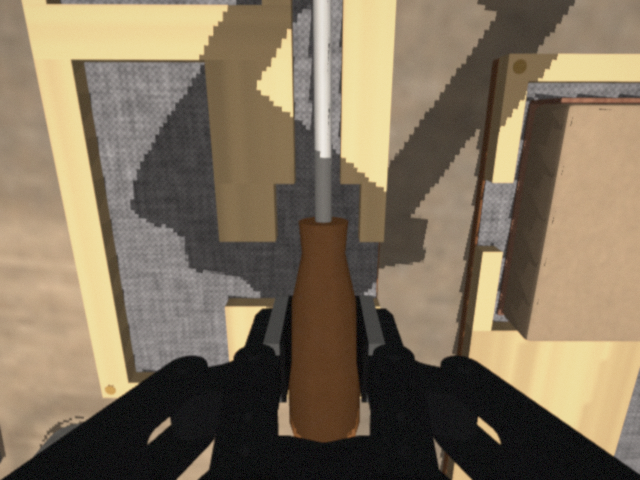

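Run:
```python
from h import *
import pickle
s=pickle.load(open("w9.pkl","rb"));c=wristcam(s);R=s["tool_rot"]
for u,v,z in[(383,242,.019),(377,298,.019),(218,242,.019),(228,298,.019),(294,100,.019),(342,100,.019),(275,184,.019),(360,184,.019),(324,20,.085),(324,150,.085)]:
    P=np.array([*ray(c,(u,v),z),z]); print(u,v,np.round((R.T@(P-s["tcp_pos"]))[:2]*1000,1))
```

```text
383 242 [17.7 31.2]
377 298 [-13.1  29.5]
218 242 [ 17.8 -51.1]
228 298 [-13.  -48.4]
294 100 [ 84.5 -11.7]
342 100 [84.5  9.8]
275 184 [ 46.8 -21.6]
360 184 [46.8 18.9]
324 20 [102.9   1.6]
324 150 [68.3  1.6]
```

The slot and finger notch centres are within 2.5 mm of the tool. I'll nudge it, lower and release.

Emit:
apply_moves(
  targets=[
    [[0.001, -0.0013, 0.015, 0, 0, 0, 0], [0, 0, 0.012, 0, 0, 0, 0], [0, 0, 0.008, 0, 0, 0, 0], [0, 0, 0.006, 0, 0, 0, 0], [0, 0, 0.005, 0, 0, 0, 0], [0, 0, 0.003, 0, 0, 0, 0], [0, 0, 0, 0, 0, 0, 0], [0, 0, 0, 0, 0, 0, 0]],
  ],
)

```text
time_s: 19.43
tcp_pos: [0.5635, -0.2755, 0.086]
tool_rot: [[-0.995, -0.102, -0.0], [-0.102, 0.995, -0.0], [0.0, -0.0, -1.0]]
force: [0.2, -0.2, -0.1]
width: 0.0249
finger_force: 39.6
```

Run:
```python
from h import *
go(.5649,-.2749,.0318,3.244);print(r.observe()["force"])
```

```text
t19.4 tcp [ 0.5635 -0.2755  0.086 ] shift [-0.0015  0.0005  0.0002] turn [-0. -0. -0.] shift after turn [-0.0015  0.0005  0.0002] width 0.0249 ff 39.6 q [-0.56  0.65  1.64 -0.    0.86 -2.24]
[ 0.22197853 -0.24112715 -0.14840798]
```

Emit:
apply_moves(
  targets=[
    [[0, 0, 0, 0, 0, 0, 60], [0, 0, 0, 0, 0, 0, 60], [0, 0, 0, 0, 0, 0, 60], [0, 0, -0.01, 0, 0, 0, 60], [0, 0, -0.03, 0, 0, 0, 60], [0, 0, -0.04, 0, 0, 0, 60], [0, 0, -0.04, 0, 0, 0, 60], [-0.0062, 0.0365, 0, 0, 0, 0, 100]],
  ],
)

```text
time_s: 20.1
tcp_pos: [0.5708, -0.246, 0.2154]
tool_rot: [[-0.995, -0.098, 0.015], [-0.098, 0.995, -0.012], [-0.014, -0.013, -1.0]]
force: [2.3, -0.4, 0.7]
width: 0.0621
finger_force: 0.0
```

Emit:
apply_moves(
  targets=[
    [[-0.0062, 0.0365, 0, 0, 0, 0, 100], [-0.0062, 0.0365, 0, 0, 0, 0, 100], [-0.0062, 0.0365, 0, 0, 0, 0, 100], [-0.0062, 0.0365, 0, 0, 0, 0, 100], [-0.0062, 0.0365, 0, 0, 0, 0, 100], [-0.0062, 0.0365, 0, 0, 0, 0, 100], [-0.0062, 0.0365, 0, 0, 0, 0, 100], [-0.0062, 0.0365, 0, 0, 0, 0, 100]],
  ],
)

```text
time_s: 20.77
tcp_pos: [0.5853, 0.0587, 0.207]
tool_rot: [[-0.995, -0.102, 0.001], [-0.102, 0.995, -0.0], [-0.001, -0.0, -1.0]]
force: [-0.0, -0.9, -0.2]
width: 0.0853
finger_force: 0.0
```

Emit:
apply_moves(
  targets=[
    [[-0.0062, 0.0365, 0, 0, 0, 0, 100], [-0.0062, 0.0365, 0, 0, 0, -0.057, 100], [0, 0, 0, 0, 0, 0, 100], [0, 0, 0, 0, 0, 0, 100]],
  ],
)

```text
time_s: 21.1
tcp_pos: [0.5903, 0.1328, 0.2068]
tool_rot: [[-0.987, -0.162, 0.001], [-0.162, 0.987, 0.0], [-0.001, -0.0, -1.0]]
force: [0.1, -0.6, 0.0]
width: 0.0859
finger_force: 0.0
```

Run:
```python
from h import *
import cv2,pickle
go(.590,.1305,.033,3.301)
s=r.observe();pickle.dump(s,open("w10.pkl","wb"))
im=r.read_camera("wrist")[:,:,::-1]; cv2.imwrite("pics/w10.png",im)
c=wristcam(s);h=cv2.cvtColor(im,cv2.COLOR_BGR2HSV)
k=((h[...,0]>18)&(h[...,0]<32)&(h[...,1]>70)&(h[...,1]<190)&(h[...,2]>150)).astype(np.uint8)
n,l,st,ce=cv2.connectedComponentsWithStats(cv2.morphologyEx(k,cv2.MORPH_OPEN,np.ones((5,5))))
for i in range(1,n):
  if st[i,4]>300: print(st[i],ce[i].round(),ray(c,ce[i],.055).round(4))
```

```text
t21.1 tcp [0.5903 0.1328 0.2068] shift [ 0.0008 -0.0022  0.1198] turn [-0.     0.001  0.003] shift after turn [ 0.0006 -0.0023  0.1198] width 0.0859 ff 0.0 q [ 0.11  0.46  1.61 -0.    1.07 -1.63]
[   0    0   94  336 7258] [ 56. 165.] [ 0.5636 -0.022 ]
[307  75  35  36 860] [324.  92.] [0.5019 0.1202]
```

View pics/w10.png

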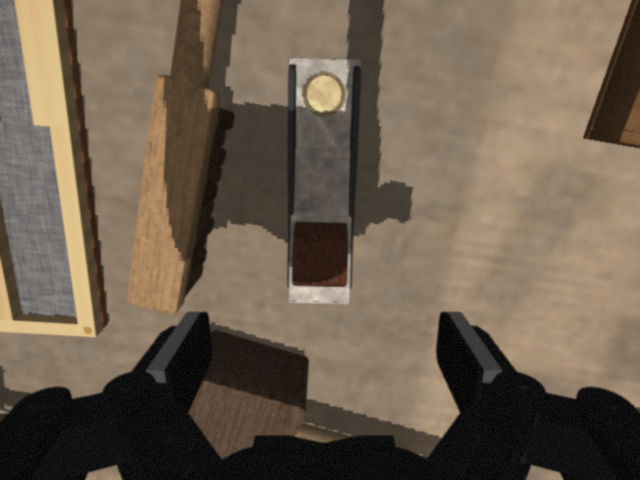

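The plane is exactly lined up with the tool: its ends are at (289–360, 60) and (289–351, 303), and the knob is at (324,92). The brush head's corners are (160,77), (217,92), (181,310), (128,303).

Run:
```python
from h import *
import pickle
c=wristcam(pickle.load(open("w10.pkl","rb")));W=lambda l,z:[ray(c,p,z) for p in l]
def rep(n,P,Q):
    q,th,e=rigid(P,Q); print(n,q.round(4),"yaw %.3f"%th,"res",e.round(1), "sides",[round(1000*np.linalg.norm(Q[i]-Q[i-1])) for i in range(len(Q))])
P=[(.023,-.1075),(-.023,-.1075),(-.023,.0475),(.023,.0475)]
rep("plane w",P,W([(290,60),(360,60),(351,303),(289,303)],.01))
rep("brush w",[(.017,.075),(-.017,.075),(-.017,-.054),(.017,-.054)],W([(128,303),(181,310),(217,92),(160,77)],.057))
p=json.load(open("poses.json"));t=p["fin"];t2=p["hang"]
print(t,t2)
go(.590,.131,.033,3.301)
```

```text
plane w [0.5938 0.1335] yaw -1.428 res [6.2 7.  6.1 7. ] sides [168, 44, 168, 47]
brush w [0.5657 0.0439] yaw -1.669 res [4.2 1.1 3.1 3.1] sides [135, 33, 132, 30]
[0.5784061107643712, -0.11498746926978534, -1.4744205468012546] [0.5158494839220322, -0.32785128828355803, -1.467954022348208]
t21.1 tcp [0.5902 0.1314 0.2066] shift [ 0.0003 -0.0003  0.1196] turn [-0.001  0.     0.001] shift after turn [ 0.0002 -0.0003  0.1196] width 0.0856 ff 0.0 q [ 0.11  0.46  1.61 -0.    1.07 -1.63]
```

Emit:
apply_moves(
  targets=[
    [[0, 0, 0.03, 0, 0, 0, 100], [0, 0, 0.035, 0, 0, 0, 100], [0, 0, 0.03, 0, 0, 0, 100], [0, 0, 0.017, 0, 0, 0, 100], [0, 0, 0.0106, 0, 0, 0, 100], [0, 0, 0, 0, 0, 0, 100], [0, 0, 0, 0, 0, 0, 100]],
  ],
  force=70,
)

```text
time_s: 21.73
tcp_pos: [0.5906, 0.1298, 0.0836]
tool_rot: [[-0.988, -0.157, -0.0], [-0.157, 0.988, -0.0], [0.0, -0.0, -1.0]]
force: [0.5, 0.4, -0.1]
width: 0.0853
finger_force: 0.0
```

Emit:
apply_moves(
  targets=[
    [[0, 0, 0, 0, 0, 0, 0], [0, 0, 0, 0, 0, 0, 0], [0, 0, 0, 0, 0, 0, 0], [0, 0, 0, 0, 0, 0, 0], [0, 0, 0, 0, 0, 0, 0], [0, 0, 0, 0, 0, 0, 0]],
  ],
)

```text
time_s: 22.23
tcp_pos: [0.5912, 0.131, 0.0849]
tool_rot: [[-0.987, -0.159, 0.002], [-0.159, 0.987, 0.0], [-0.002, -0.0, -1.0]]
force: [-0.6, -0.8, 8.2]
width: 0.0424
finger_force: 72.3
```

Emit:
apply_moves(
  targets=[
    [[0, 0, -0.01, 0, 0, 0, 0], [0, 0, -0.02, 0, 0, 0, 0], [0, 0, -0.03, 0, 0, 0, 0], [0, 0, -0.03, 0, 0, 0, 0], [0, 0, -0.015, 0, 0, 0, 0], [0, 0, 0, 0, 0, 0, 0], [0, 0, 0, 0, 0, 0, 0]],
  ],
)

```text
time_s: 22.82
tcp_pos: [0.5901, 0.1309, 0.1888]
tool_rot: [[-0.987, -0.159, 0.001], [-0.159, 0.987, 0.0], [-0.001, -0.0, -1.0]]
force: [-0.3, 0.4, -7.2]
width: 0.0424
finger_force: 72.7
```

Run:
```python
from h import *
print(r.observe()["force"],r.observe()["torque"])
go(.5854,-.3517,.12,3.244)
```

```text
[-0.26439426  0.44054642 -7.24907937] [ 0.02415031 -0.12624288 -0.00370126]
t22.8 tcp [0.5901 0.1309 0.1888] shift [ 0.0813 -0.4758  0.0148] turn [-0.     0.001  0.057] shift after turn [ 0.0541 -0.4796  0.0148] width 0.0424 ff 72.7 q [ 0.1   0.49  1.62 -0.    1.03 -1.63]
```

Emit:
apply_moves(
  targets=[
    [[0.0063, -0.03655, 0, 0, 0, 0, 0], [0.0063, -0.03655, 0, 0, 0, 0, 0], [0.0063, -0.03655, 0, 0, 0, 0, 0], [0.0063, -0.03655, 0, 0, 0, 0, 0], [0.0063, -0.03655, 0, 0, 0, 0, 0], [0.0063, -0.03655, 0, 0, 0, 0, 0], [0.0063, -0.03655, 0, 0, 0, 0, 0], [0.0063, -0.03655, 0, 0, 0, 0, 0]],
  ],
)

```text
time_s: 23.48
tcp_pos: [0.5849, -0.1669, 0.1857]
tool_rot: [[-0.987, -0.158, -0.005], [-0.159, 0.987, 0.002], [0.004, 0.003, -1.0]]
force: [2.0, 0.1, -7.6]
width: 0.0422
finger_force: 73.3
```

Emit:
apply_moves(
  targets=[
    [[0.0063, -0.03655, 0, 0, 0, 0, 0], [0.0063, -0.03655, 0, 0, 0, 0, 0], [0.0063, -0.03655, 0, 0, 0, 0, 0], [0.0063, -0.03655, 0, 0, 0, 0, 0], [0.0063, -0.03655, 0, 0, 0, 0, 0], [0, 0, 0.025, 0, 0, 0.057, 0], [0, 0, 0.025, 0, 0, 0, 0], [0, 0, 0, 0, 0, 0, 0]],
  ],
)

```text
time_s: 24.15
tcp_pos: [0.58, -0.3491, 0.1305]
tool_rot: [[-0.995, -0.1, -0.011], [-0.1, 0.995, 0.009], [0.01, 0.01, -1.0]]
force: [-2.4, 1.6, -10.1]
width: 0.0419
finger_force: 74.2
```

Emit:
apply_moves(
  targets=[
    [[0, 0, 0, 0, 0, 0, 0], [0, 0, 0, 0, 0, 0, 0], [0, 0, 0, 0, 0, 0, 0]],
  ],
)

```text
time_s: 24.4
tcp_pos: [0.5854, -0.3511, 0.1392]
tool_rot: [[-0.995, -0.103, 0.001], [-0.103, 0.995, -0.001], [-0.001, -0.001, -1.0]]
force: [0.8, -0.0, -5.9]
width: 0.0426
finger_force: 74.2
```

Run:
```python
from h import *
import cv2,pickle
go(.5845,-.3515,.041,3.244)
s=r.observe();c=wristcam(s)
im=r.read_camera("wrist")[:,:,::-1]; cv2.imwrite("pics/w11.png",im)
cv2.imwrite("pics/top2.png",r.read_camera("top")[:,:,::-1])
# print coarse brightness profile of the near part: felt/wood edges along rows through plane knob end
g=cv2.cvtColor(im,cv2.COLOR_BGR2HSV)
wood=((g[...,1]>85)&(g[...,2]>70)).astype(int)
for u in(230,260,290,380,400,420): 
    e=np.flatnonzero(np.diff(wood[:300,u])); print("col",u,e)
for v in(60,100,140,180): 
    e=np.flatnonzero(np.diff(wood[v,100:560]))+100; print("row",v,e)
```

```text
t24.4 tcp [ 0.5854 -0.3511  0.1392] shift [ 0.001  -0.0003  0.0442] turn [-0.001  0.001  0.001] shift after turn [ 0.001  -0.0003  0.0442] width 0.0426 ff 74.2 q [-0.64  0.64  1.47 -0.    1.03 -2.32]
col 230 [  1   2   4   9  10  12  13  19  21  24 202 203 204 205 207 232 233]
col 260 [ 24 135 137 138 144 145 146 147 154 155 297]
col 290 [ 7 60 63 64 81 82 84]
col 380 [6 8 9]
col 400 [  4   5   8  11  12  21  22  23  32  33  34  36  37  41  42  46  48  49
  51  52 152 180 211 271 287 288]
col 420 [  7   8  10  20  21  24  25  34  35  39  40  46  49  53  54  55  56  64
  65  66  68  73  76  77  78  79  80  81  83  85  86  88  89  92  99 100
 101 102 105 106 107 108 109 110 115 116 119 122 125 128 129 131 133 134
 137 139 141 143 145 147 148 157 211 271 279]
row 60 [110 221 258 290 304 305 310 350 351 361 367 399 407 409 410 421 433 434
 437 438 439 512]
row 100 [114 222 258 297 308 348 360 397 405 418 419 420 421 422 427 428 432 466
 467 506 546 547 550 556]
row 140 [115 120 121 225 260 395 401 417 418 419 421 422 424 425 426 433 462 500
 511 524 525 526 539 545 546 549 550 555 556]
row 180 [116 119 120 228 260 393 395 401 437 467 468 469 501 514 525 529 536 537
 543 544 545 546 548]
```

Run:
```python
from h import *
s=r.observe();c=wristcam(s);R=s["tool_rot"]
for u,v in[(410,211),(410,271),(260,140),(260,180),(398,140),(394,180),(225,140),(228,180)]:
    P=np.array([*ray(c,(u,v),.019),.019]); print(u,v,np.round((R.T@(P-s["tcp_pos"]))[:2]*1000,1))
```

```text
410 211 [32.4 44.8]
410 271 [ 0. 47.]
260 140 [ 66.9 -28.5]
260 180 [ 47.9 -29.5]
398 140 [66.9 36.8]
394 180 [47.9 35.9]
225 140 [ 66.9 -45.1]
228 180 [ 47.9 -45.1]
```

Emit:
apply_moves(
  targets=[
    [[0.002, 0, 0.014, 0, 0, 0, 0], [0, 0, 0.01, 0, 0, 0, 0], [0, 0, 0.007, 0, 0, 0, 0], [0, 0, 0.005, 0, 0, 0, 0], [0, 0, 0.004, 0, 0, 0, 0], [0, 0, 0.003, 0, 0, 0, 0], [0, 0, 0.001, 0, 0, 0, 0], [0, 0, 0, 0, 0, 0, 0]],
  ],
)

```text
time_s: 25.17
tcp_pos: [0.5834, -0.3516, 0.0965]
tool_rot: [[-0.995, -0.102, 0.001], [-0.102, 0.995, -0.001], [-0.001, -0.001, -1.0]]
force: [-0.8, 2.7, 9.0]
width: 0.0422
finger_force: 75.8
```

Run:
```python
from h import *
go(.5835,-.3515,.041,3.244); print(r.observe()["force"])
```

```text
t25.2 tcp [ 0.5834 -0.3516  0.0965] shift [-0.0001  0.0001  0.0015] turn [-0.001  0.001 -0.   ] shift after turn [-0.0001  0.0001  0.0015] width 0.0422 ff 75.8 q [-0.64  0.69  1.5   0.    0.95 -2.32]
[-0.80835602  2.72798937  9.02755396]
```

Emit:
apply_moves(
  targets=[
    [[0, 0, -0.001, 0, 0, 0, 65], [0, 0, 0, 0, 0, 0, 65], [0, 0, 0, 0, 0, 0, 65], [0, 0, -0.01, 0, 0, 0, 65], [0, 0, -0.03, 0, 0, 0, 65], [0, 0, -0.04, 0, 0, 0, 65], [0, 0, -0.035, 0, 0, 0, 65], [0, 0, 0, 0, 0, 0, 65]],
  ],
  force=50,
)

```text
time_s: 25.83
tcp_pos: [0.5863, -0.3542, 0.2193]
tool_rot: [[-0.995, -0.102, 0.011], [-0.102, 0.995, -0.009], [-0.01, -0.01, -1.0]]
force: [1.2, -1.4, 0.4]
width: 0.0554
finger_force: 0.0
```

Run:
```python
from h import *
import cv2
cv2.imwrite("pics/top3.png",r.read_camera("top")[:,:,::-1])
go(.5685,.038,.12,-1.674+1.5*np.pi)
```

```text
t25.9 tcp [ 0.5853 -0.3535  0.2162] shift [-0.023   0.3914  0.0395] turn [-0.006  0.008  0.205] shift after turn [0.057  0.3876 0.0422] width 0.0555 ff 0.0 q [-0.64  0.55  1.41 -0.    1.16 -2.32]
```

Emit:
apply_moves(
  targets=[
    [[-0.0022, 0.0355, 0, 0, 0, 0, 85], [-0.0022, 0.0355, 0, 0, 0, 0, 85], [-0.0022, 0.0355, 0, 0, 0, 0, 85], [-0.0022, 0.0355, 0, 0, 0, 0, 85], [-0.0022, 0.0355, 0, 0, 0, 0, 85], [-0.0022, 0.0355, 0, 0, 0, 0, 85], [-0.0022, 0.0355, 0, 0, 0, 0, 85], [-0.0022, 0.0355, 0, 0, 0, 0, 85]],
  ],
)

```text
time_s: 26.55
tcp_pos: [0.5704, -0.0655, 0.2097]
tool_rot: [[-0.995, -0.102, -0.001], [-0.102, 0.995, 0.0], [0.001, 0.0, -1.0]]
force: [0.1, 1.0, 0.5]
width: 0.0728
finger_force: 0.0
```

Emit:
apply_moves(
  targets=[
    [[-0.0022, 0.0355, 0, 0, 0, 0, 85], [-0.0022, 0.0355, 0, 0, 0, 0, 85], [-0.0022, 0.0355, 0, 0, 0, 0, 85], [0, 0, 0, 0, 0, 0.1025, 85], [0, 0, 0, 0, 0, 0.1025, 85], [0, 0, 0, 0, 0, 0, 85], [0, 0, 0, 0, 0, 0, 85], [0, 0, 0, 0, 0, 0, 85]],
  ],
)

```text
time_s: 27.22
tcp_pos: [0.5667, 0.0391, 0.2099]
tool_rot: [[-0.995, 0.1, -0.001], [0.1, 0.995, -0.0], [0.001, -0.0, -1.0]]
force: [-0.2, 0.2, -0.5]
width: 0.073
finger_force: 0.0
```

Run:
```python
from h import *
import cv2
go(.568,.039,.052,3.037)
s=r.observe();c=wristcam(s)
im=r.read_camera("wrist")[:,:,::-1]; cv2.imwrite("pics/w12.png",im)
h=cv2.cvtColor(cv2.GaussianBlur(im,(5,5),0),cv2.COLOR_BGR2LAB).astype(int)
# b channel profile along rows and centre column
for v in(100,160,200,240): print("row",v,h[v,240:420:6,2])
for u in(318,330): print("col",u,h[0:300:8,u,2],h[0:300:8,u,0])
```

```text
t27.2 tcp [0.5667 0.0391 0.2099] shift [-1.300e-03  1.000e-04  1.039e-01] turn [-0.    -0.001  0.004] shift after turn [-1.300e-03  1.000e-04  1.039e-01] width 0.073 ff 0.0 q [-0.05  0.42  1.68 -0.    1.04 -1.52]
row 100 [140 141 141 140 140 141 141 141 140 142 140 137 148 151 152 142 142 139
 134 138 141 141 141 142 141 141 140 141 141 142]
row 160 [135 135 135 135 135 134 135 135 135 135 141 143 142 141 143 141 142 142
 143 138 134 139 140 140 140 140 140 140 139 140]
row 200 [135 135 135 135 135 135 136 136 135 136 142 142 142 143 142 142 142 142
 141 136 134 134 135 135 135 134 137 141 141 141]
row 240 [139 140 141 141 139 135 136 135 135 136 141 142 142 143 143 143 142 142
 142 139 140 140 141 141 141 141 142 142 142 141]
col 318 [152 152 151 152 152 152 153 151 151 152 152 150 152 151 150 151 143 141
 142 142 141 143 142 142 143 143 142 143 143 141 143 142 142 141 142 142
 152 153] [133 130 132 133 135 138 140 127 124 134 135 123 131 128 126 122  71  65
  63  65  67  69  71  67  74  71  69  69  68  66  70  73  74  68  73  74
 139 145]
col 330 [142 143 141 143 142 142 142 141 142 143 142 141 142 142 141 141 142 141
 141 142 141 143 143 142 142 142 142 142 142 142 143 143 143 142 142 152
 153 153] [ 71  75  65  70  69  71  73  67  69  76  67  62  68  66  68  63  67  65
  64  73  68  71  75  72  70  67  75  73  72  73  69  70  71  72  74 134
 145 141]
```

Run:
```python
from h import *
import cv2
s=r.observe();c=wristcam(s);R=s["tool_rot"]
im=cv2.imread("pics/w12.png");h=cv2.cvtColor(cv2.GaussianBlur(im,(5,5),0),cv2.COLOR_BGR2LAB).astype(int)
for u in(302,306,346): print(u,[(v,*h[v,u,[0,2]]) for v in range(100,170,4)])
print([(v,*h[v,324,[0,2]]) for v in range(290,400,6)])
for v in(110,120,130,140,370,360,350,340): print(v,np.round(R.T@(np.array([*ray(c,(324,v),.057),.057])-s["tcp_pos"])*1000,1)[:2])
```

```text
302 [(100, np.int64(131), np.int64(141)), (104, np.int64(130), np.int64(140)), (108, np.int64(130), np.int64(140)), (112, np.int64(131), np.int64(141)), (116, np.int64(128), np.int64(141)), (120, np.int64(77), np.int64(137)), (124, np.int64(65), np.int64(135)), (128, np.int64(65), np.int64(135)), (132, np.int64(65), np.int64(135)), (136, np.int64(64), np.int64(135)), (140, np.int64(61), np.int64(134)), (144, np.int64(60), np.int64(134)), (148, np.int64(60), np.int64(135)), (152, np.int64(59), np.int64(140)), (156, np.int64(69), np.int64(142)), (160, np.int64(73), np.int64(142)), (164, np.int64(71), np.int64(143)), (168, np.int64(70), np.int64(142))]
306 [(100, np.int64(76), np.int64(137)), (104, np.int64(91), np.int64(138)), (108, np.int64(95), np.int64(138)), (112, np.int64(108), np.int64(139)), (116, np.int64(89), np.int64(137)), (120, np.int64(64), np.int64(135)), (124, np.int64(65), np.int64(135)), (128, np.int64(64), np.int64(136)), (132, np.int64(63), np.int64(135)), (136, np.int64(63), np.int64(135)), (140, np.int64(61), np.int64(135)), (144, np.int64(60), np.int64(134)), (148
[... 1004 characters left out ...]
64(153)), (314, np.int64(135), np.int64(152)), (320, np.int64(137), np.int64(153)), (326, np.int64(147), np.int64(154)), (332, np.int64(146), np.int64(154)), (338, np.int64(139), np.int64(152)), (344, np.int64(136), np.int64(152)), (350, np.int64(138), np.int64(153)), (356, np.int64(139), np.int64(153)), (362, np.int64(134), np.int64(147)), (368, np.int64(129), np.int64(141)), (374, np.int64(130), np.int64(140)), (380, np.int64(133), np.int64(141)), (386, np.int64(127), np.int64(141)), (392, np.int64(123), np.int64(142)), (398, np.int64(120), np.int64(141))]
110 [81.   1.7]
120 [75.8  1.7]
130 [70.5  1.7]
140 [65.2  1.7]
370 [-84.4   1.8]
360 [-76.6   1.8]
350 [-68.9   1.8]
340 [-61.4   1.8]
```

Emit:
apply_moves(
  targets=[
    [[0, 0.001, 0.03, 0, 0, 0, 85], [0, 0, 0.035, 0, 0, 0, 85], [0, 0, 0.025, 0, 0, 0, 85], [0, 0, 0.014, 0, 0, 0, 85], [0, 0, 0, 0, 0, 0, 85], [0, 0, 0, 0, 0, 0, 85]],
  ],
)

```text
time_s: 27.77
tcp_pos: [0.5666, 0.04, 0.1057]
tool_rot: [[-0.995, 0.102, -0.002], [0.102, 0.995, -0.0], [0.002, -0.0, -1.0]]
force: [0.3, 0.0, 0.1]
width: 0.0727
finger_force: 0.0
```

Emit:
apply_moves(
  targets=[
    [[0, 0, 0, 0, 0, 0, 0], [0, 0, 0, 0, 0, 0, 0], [0, 0, 0, 0, 0, 0, 0], [0, 0, 0, 0, 0, 0, 0], [0, 0, 0, 0, 0, 0, 0], [0, 0, 0, 0, 0, 0, 0]],
  ],
)

```text
time_s: 28.27
tcp_pos: [0.568, 0.0403, 0.1079]
tool_rot: [[-0.995, 0.102, 0.003], [0.102, 0.995, -0.0], [-0.003, -0.0, -1.0]]
force: [-0.1, -1.3, 4.9]
width: 0.033
finger_force: 49.8
```

Emit:
apply_moves(
  targets=[
    [[0, 0, -0.01, 0, 0, 0, 0], [0, 0, -0.02, 0, 0, 0, 0], [0, 0, -0.03, 0, 0, 0, 0], [0, 0, -0.02, 0, 0, 0, 0], [0, 0, 0, 0, 0, 0, 0], [0, 0, 0, 0, 0, 0, 0]],
  ],
)

```text
time_s: 28.77
tcp_pos: [0.568, 0.0405, 0.1883]
tool_rot: [[-0.995, 0.102, 0.004], [0.102, 0.995, -0.0], [-0.004, 0.0, -1.0]]
force: [0.4, 0.3, -1.4]
width: 0.0333
finger_force: 50.4
```

Run:
```python
from h import *
print(r.observe()["force"],r.observe()["torque"])
go(.6125,-.0675,.12,3.238)
```

```text
[ 0.42689548  0.26808547 -1.40515391] [0.03770978 0.03026852 0.03441826]
t28.8 tcp [0.568  0.0405 0.1883] shift [-0.0553 -0.1028  0.0145] turn [-0.     0.004 -0.199] shift after turn [-0.0339 -0.1117  0.0143] width 0.0333 ff 50.4 q [-0.05  0.44  1.7  -0.    0.99 -1.52]
```

Emit:
apply_moves(
  targets=[
    [[-0.0184, -0.0343, 0, 0, 0, 0, 0], [-0.0184, -0.0343, 0, 0, 0, 0, 0], [-0.0184, -0.0343, 0, 0, 0, 0, 0], [0, 0, 0, 0, 0, -0.1, 0], [0, 0, 0.02, 0, 0, -0.1, 0], [0, 0, 0.02, 0, 0, 0, 0], [0, 0, 0, 0, 0, 0, 0], [0, 0, 0, 0, 0, 0, 0]],
  ],
)

```text
time_s: 29.43
tcp_pos: [0.6095, -0.0672, 0.1443]
tool_rot: [[-0.995, -0.096, -0.005], [-0.096, 0.995, 0.001], [0.005, 0.002, -1.0]]
force: [-0.2, -0.1, -0.8]
width: 0.0332
finger_force: 50.4
```

Emit:
apply_moves(
  targets=[
    [[0, 0, 0, 0, 0, 0, 0], [0, 0, 0, 0, 0, 0, 0]],
  ],
)

```text
time_s: 29.6
tcp_pos: [0.6119, -0.0674, 0.1471]
tool_rot: [[-0.995, -0.097, 0.001], [-0.097, 0.995, -0.0], [-0.001, -0.0, -1.0]]
force: [0.7, 0.1, -0.5]
width: 0.0336
finger_force: 50.4
```

Run:
```python
from h import *
import cv2
go(.6127,-.0677,.0638,3.238)
s=r.observe();c=wristcam(s);R=s["tool_rot"]
im=r.read_camera("wrist")[:,:,::-1]; cv2.imwrite("pics/w13.png",im)
h=cv2.cvtColor(cv2.GaussianBlur(im,(5,5),0),cv2.COLOR_BGR2LAB).astype(int)
for v in(20,60,100,140): print("row",v,list(zip(range(200,440,8),h[v,200:440:8,2])))
# expected pixel positions of tray features at z=.019 for the assumed pose
t=np.array([.5770,-.1133]);a=-1.474;C,S=np.cos(a),np.sin(a)
for n,x,y in[("near-left corner",-.078,-.131),("near-right",.078,-.131),("trough L",-.056,-.1),("trough R",-.028,-.1)]:
    P=np.array([t[0]+C*x-S*y,t[1]+S*x+C*y,.019]);q=c["R"]@P+c["t"];print(n,c["fx"]*q[0]/q[2]+c["cx"],c["fy"]*q[1]/q[2]+c["cy"])
```

```text
t29.6 tcp [ 0.6119 -0.0674  0.1471] shift [-0.0007 -0.0003  0.0293] turn [-0.     0.001  0.001] shift after turn [-0.0008 -0.0003  0.0293] width 0.0336 ff 50.4 q [-0.22  0.55  1.63 -0.    0.96 -1.89]
row 20 [(200, np.int64(139)), (208, np.int64(139)), (216, np.int64(138)), (224, np.int64(137)), (232, np.int64(136)), (240, np.int64(129)), (248, np.int64(159)), (256, np.int64(159)), (264, np.int64(159)), (272, np.int64(159)), (280, np.int64(160)), (288, np.int64(159)), (296, np.int64(148)), (304, np.int64(151)), (312, np.int64(153)), (320, np.int64(154)), (328, np.int64(154)), (336, np.int64(154)), (344, np.int64(152)), (352, np.int64(148)), (360, np.int64(158)), (368, np.int64(159)), (376, np.int64(159)), (384, np.int64(160)), (392, np.int64(159)), (400, np.int64(159)), (408, np.int64(135)), (416, np.int64(136)), (424, np.int64(135)), (432, np.int64(136))]
row 60 [(200, np.int64(139)), (208, np.int64(139)), (216, np.int64(148)), (224, np.int64(138)), (232, np.int64(137)), (240, np.int64(130)), (248, np.int64(129)), (256, np.int64(129)), (264, np.int64(129)), (272, np.int64(129)), (280
[... 1271 characters left out ...]
6, np.int64(147)), (264, np.int64(146)), (272, np.int64(146)), (280, np.int64(147)), (288, np.int64(146)), (296, np.int64(145)), (304, np.int64(151)), (312, np.int64(153)), (320, np.int64(153)), (328, np.int64(154)), (336, np.int64(154)), (344, np.int64(151)), (352, np.int64(148)), (360, np.int64(160)), (368, np.int64(160)), (376, np.int64(147)), (384, np.int64(147)), (392, np.int64(147)), (400, np.int64(135)), (408, np.int64(135)), (416, np.int64(141)), (424, np.int64(141)), (432, np.int64(141))]
near-left corner 407.28859478594484 -121.1468780187638
near-right 26.364015478079693 -121.41853361980446
trough L 351.88548520953185 -32.96824985730643
trough R 287.3662416179971 -33.00647044899631
```

Run:
```python
from h import *
import cv2
s=r.observe();c=wristcam(s);R=s["tool_rot"]
im=cv2.imread("pics/w13.png");h=cv2.cvtColor(im,cv2.COLOR_BGR2LAB).astype(int)[...,2]
f=lambda u,v:np.round((R.T@(np.array([*ray(c,(u,v),.019),.019])-s["tcp_pos"]))[:2]*1000,1)
for v in(20,60,100): u=max(k for k in range(370,420) if h[v,k]>152); print("left rim",u,f(u,v))
for u in(265,280): 
    e=[v for v in range(20,260) if (h[v,u]>143)!=(h[v-1,u]>143)]; print(u,[(v,*f(u,v)) for v in e])
print([(v,*f(366,v)) for v in range(20,260) if (h[v,366]>152)!=(h[v-1,366]>152)])
```

```text
left rim 402 [118.9  36.9]
left rim 396 [102.4  35.1]
left rim 387 [84.9 31.8]
265 [(30, np.float64(114.9), np.float64(-25.0)), (109, np.float64(80.9), np.float64(-26.6)), (202, np.float64(35.4), np.float64(-28.7)), (203, np.float64(34.8), np.float64(-28.7)), (207, np.float64(32.7), np.float64(-28.8)), (208, np.float64(32.2), np.float64(-28.8)), (246, np.float64(11.4), np.float64(-29.8)), (247, np.float64(10.8), np.float64(-29.8)), (248, np.float64(10.2), np.float64(-29.8)), (251, np.float64(8.5), np.float64(-29.9))]
280 [(30, np.float64(114.9), np.float64(-18.2)), (109, np.float64(80.9), np.float64(-19.4)), (149, np.float64(62.1), np.float64(-20.0)), (187, np.float64(43.2), np.float64(-20.7)), (188, np.float64(42.6), np.float64(-20.7)), (189, np.float64(42.1), np.float64(-20.7)), (190, np.float64(41.6), np.float64(-20.7)), (200, np.float64(36.4), np.float64(-20.9)), (201, np.float64(35.9), np.float64(-20.9)), (208, np.float64(32.2), np.float64(-21.0)), (210, np.float64(31.1), np.float64(-21.1)), (212, np.float64(30.1), np.float64(-21.1)), (213, np.float64(29.5), np.float64(-21.1)), (229, np.float64(20.8), np.float64(-21.4)), (230, np.float64(20.3), np.float64(-21.4)), (235, np.float64(17.5), np.float64(-21.5)), (237, np.float64(16.4), np.float64(-21.6)), (239, np.float64(15.3), np.float64(-21.6)), (240, np.float64(14.8), np.float64(-21.6)), (242, np.float64(13.6), np.float64(-21.7)), (243, np.float64(13.1), np.float64(-21.7)), (250, np.float64(9.1), np.float64(-21.8)), (251, np.float64(8.5), np.float64(-21.9)), (257, np.float64(5.1), np.float64(-22.0)), (258, np.float64(4.5), np.float64(-22.0))]
[(149, np.float64(62.1), np.float64(22.6))]
```

Tray features are within about 1.5 mm of where they should be relative to the tool. Lowering the brush now.

Emit:
apply_moves(
  targets=[
    [[0.001, 0, 0.01, 0, 0, 0, 0], [0, 0, 0.007, 0, 0, 0, 0], [0, 0, 0.005, 0, 0, 0, 0], [0, 0, 0.004, 0, 0, 0, 0], [0, 0, 0.003, 0, 0, 0, 0], [0, 0, 0, 0, 0, 0, 0], [0, 0, 0, 0, 0, 0, 0]],
  ],
)

```text
time_s: 30.23
tcp_pos: [0.6105, -0.0677, 0.1171]
tool_rot: [[-0.995, -0.097, -0.0], [-0.097, 0.995, -0.0], [0.0, -0.0, -1.0]]
force: [-0.3, 0.2, -1.5]
width: 0.0332
finger_force: 50.5
```

Run:
```python
from h import *
go(.6117,-.0677,.0638,3.238); print(r.observe()["force"])
```

```text
t30.2 tcp [ 0.6105 -0.0677  0.1171] shift [-0.0012 -0.0001 -0.0007] turn [-0.    -0.     0.001] shift after turn [-0.0012 -0.0001 -0.0007] width 0.0332 ff 50.5 q [-0.22  0.59  1.65 -0.    0.9  -1.89]
[-0.34111387  0.19870424 -1.46573041]
```

Emit:
apply_moves(
  targets=[
    [[0, 0, 0.001, 0, 0, 0, 0], [0, 0, 0, 0, 0, 0, 75], [0, 0, 0, 0, 0, 0, 75], [0, 0, 0, 0, 0, 0, 75], [0, 0, -0.015, 0, 0, 0, 75], [0, 0, -0.03, 0, 0, 0, 75], [0, 0, -0.04, 0, 0, 0, 75], [0, 0, -0.04, 0, 0, 0, 75]],
  ],
)

```text
time_s: 30.9
tcp_pos: [0.6096, -0.0675, 0.2416]
tool_rot: [[-0.995, -0.097, -0.003], [-0.097, 0.995, 0.001], [0.003, 0.001, -1.0]]
force: [1.2, -0.4, -0.1]
width: 0.0642
finger_force: 0.0
```

Emit:
apply_moves(
  targets=[
    [[0, 0.035, 0, 0, 0, 0, 75], [0, 0.04, 0, 0, 0, 0, 75], [0, 0.04, 0, 0, 0, 0, 75], [0, 0.04, 0, 0, 0, 0, 75], [0, 0.04, 0, 0, 0, 0, 75], [0, 0.04, 0, 0, 0, 0, 75], [0, 0.04, 0, 0, 0, 0, 75], [0, 0, 0, 0, 0, 0, 75]],
  ],
)

```text
time_s: 31.57
tcp_pos: [0.5825, 0.2128, 0.2413]
tool_rot: [[-0.995, -0.102, 0.0], [-0.102, 0.995, 0.004], [-0.0, 0.004, -1.0]]
force: [-0.0, -0.6, -1.0]
width: 0.0639
finger_force: 0.0
```

Run:
```python
from h import *
import cv2
im=r.read_camera("top")[:,:,::-1];cv2.imwrite("pics/top4.png",im)
p=json.load(open("poses.json"));c=r.camera_info("top");L=cv2.cvtColor(im,cv2.COLOR_BGR2LAB).astype(int);H=cv2.cvtColor(im,cv2.COLOR_BGR2HSV).astype(int)
def loc(n,tr,mask,z):
    k=mask.copy();k[:,:340]=0;k[:,530:]=0;k[:180]=0;k[335:]=0
    nn,l,st,ce=cv2.connectedComponentsWithStats(k.astype(np.uint8))
    i=1+np.argmax(st[1:,4]); ys,xs=np.nonzero(l==i)
    t=np.array(p[tr][:2]);a=p[tr][2];R=np.array([[np.cos(a),-np.sin(a)],[np.sin(a),np.cos(a)]])
    q=np.array([R.T@(ray(c,(x,y),z)-t) for x,y in zip(xs,ys)])*1000
    m=cv2.minAreaRect(q.astype(np.float32)); print(n,st[i],"rect",np.round(m[0],1),np.round(m[1],1),round(m[2],1))
loc("yellow tape","hang",(H[...,0]>20)&(H[...,0]<30)&(H[...,1]>200)&(H[...,2]>90),.06)
loc("orange handle","hang",(H[...,0]>8)&(H[...,0]<16)&(H[...,1]>160)&(H[...,2]>110),.03)
loc("cap","hang",(((H[...,0]<8)|(H[...,0]>172))&(H[...,1]>90)&(H[...,2]>30)&(H[...,2]<110)),.06)
for n,tr,x,y,z in[("brush","fin",-42,80,66),("brush","fin",-42,10,66),("sander","fin",31,-57,40),("plane knob","hang",33,-25,60)]:
    a=p[tr][2];P=np.array([p[tr][0]+(np.cos(a)*x-np.sin(a)*y)/1e3,p[tr][1]+(np.sin(a)*x+np.cos(a)*y)/1e3,z/1e3]);q=c["R"]@P+c["t"];u,v=int(c["fx"]*q[0]/q[2]+c["cx"]),int(c["fy"]*q[1]/q[2]+c["cy"]);print(n,u,v,H[v,u])
    print("  row",[tuple(H[v,k]) for k in range(u-14,u+15,2)].__str__().replace("np.int64",""))
```

```text
yellow tape [486 297  32  18 417] rect [ 25.4 -89.9] [34.3 68.9] 89.4
orange handle [453 223  12  42 338] rect [-45.   61.5] [22.7 95.6] 0.7
cap [494 230   4   9   9] rect [33.2 72.7] [ 4.  19.3] 13.5
brush 369 206 [ 15 128 147]
  row [((21), (108), (210)), ((22), (81), (176)), ((120), (16), (110)), ((124), (51), (35)), ((17), (134), (165)), ((16), (128), (163)), ((16), (127), (162)), ((15), (128), (147)), ((16), (130), (157)), ((17), (128), (159)), ((17), (130), (167)), ((108), (42), (90)), ((19), (115), (216)), ((20), (104), (201)), ((18), (113), (204))]
brush 372 237 [ 16 129 160]
  row [((20), (111), (212)), ((22), (109), (201)), ((129), (15), (116)), ((108), (29), (44)), ((17), (142), (158)), ((15), (127), (156)), ((15), (126), (162)), ((16), (129), (160)), ((16), (137), (147)), ((16), (134), (164)), ((16), (128), (157)), ((109), (26), (80)), ((19), (111), (212)), ((19), (121), (189)), ((19), (111), (199))]
sander 406 263 [ 15  97 163]
  row [((9), (119), (58)), ((17), (99), (163)), ((17), (85), (162)), ((15), (92), (166)), ((18), (99), (163)), ((18), (93), (161)), ((17), (100), (156)), ((15), (97), (163)), ((17), (96), (156)), ((16), (93), (159)), ((16), (104), (160)), ((15), (97), (155)), ((16), (90), (156)), ((16), (101), (162)), ((113), (17), (118))]
plane knob 501 276 [ 19  97 177]
  row [((24), (36), (35)), ((150), (13), (40)), ((10), (16), (148)), ((19), (121), (78)), ((23), (95), (148)), ((22), (91), (212)), ((22), (87), (207)), ((19), (97), (177)), ((20), (105), (194)), ((150), (102), (5)), ((120), (22), (47)), ((20), (120), (127)), ((22), (105), (213)), ((19), (114), (206)), ((21), (109), (217))]
```

Run:
```python
from h import *
import cv2
p=json.load(open("poses.json"));c=r.camera_info("top");im=cv2.imread("pics/top4.png")
H=cv2.cvtColor(im,cv2.COLOR_BGR2HSV)
def prof(tr,x,ys,z,ax):
    a=p[tr][2];o=[]
    for y in ys:
        X,Y=(x,y) if ax else (y,x)
        P=np.array([p[tr][0]+(np.cos(a)*X-np.sin(a)*Y)/1e3,p[tr][1]+(np.sin(a)*X+np.cos(a)*Y)/1e3,z/1e3]);q=c["R"]@P+c["t"]
        h=H[int(round(c["fy"]*q[1]/q[2]+c["cy"])),int(round(c["fx"]*q[0]/q[2]+c["cx"]))];o.append(f"{y}:{h[0]},{h[1]},{h[2]}")
    print(*o)
for x in(25,41): prof("hang",x,list(range(-62,-24,3))+list(range(95,134,3)),22,1)
prof("hang",67,range(-6,76,3),34,0); prof("hang",-10,range(-6,76,3),34,0)
prof("fin",-42,list(range(-135,-100,3))+list(range(100,134,3)),66,1)
```

```text
-62:22,103,212 -59:22,108,205 -56:21,105,206 -53:22,101,209 -50:23,106,214 -47:22,109,184 -44:19,23,177 -41:23,24,169 -38:16,18,180 -35:5,12,127 -32:18,61,50 -29:21,109,75 -26:20,111,92 95:10,79,29 98:14,149,29 101:14,19,198 104:15,17,181 107:12,20,191 110:11,20,176 113:135,18,111 116:144,12,107 119:108,28,111 122:22,115,188 125:22,95,215 128:23,102,209 131:21,97,198
-62:23,99,212 -59:22,105,211 -56:21,106,207 -53:21,104,210 -50:22,107,216 -47:21,93,162 -44:5,19,144 -41:18,22,154 -38:20,21,144 -35:18,46,122 -32:20,100,189 -29:20,97,205 -26:21,99,194 95:10,181,31 98:9,130,45 101:11,21,167 104:11,19,187 107:19,21,199 110:15,26,157 113:0,0,99 116:126,12,103 119:118,52,59 122:21,113,173 125:23,96,212 128:23,97,215 131:20,96,191
-6:120,15,104 -3:120,14,108 0:125,15,105 3:0,4,63 6:45,10,53 9:80,45,17 12:90,85,9 15:17,19,218 18:23,37,89 21:170,153,20 24:5,167,67 27:11,165,62 30:6,179,60 33:9,152,62 36:11,158,63 39:11,159,56 42:5,140,60 45:7,155,61 48:9,154,63 51:10,178,53 54:8,147,59 57:17,132,106 60:22,99,221 63:21,102,212 66:20,106,207 69:21,103,211 72:23,101,213 75:20,101,190
-6:19,118,199 -3:19,117,201 0:19,121,217 3:120,23,34 6:23,23,89 9:84,61,21 12:96,39,33 15:11,19,145 18:15,23,180 21:12,23,168 24:0,13,120 27:17,14,165 30:17,26,187 33:17,35,140 36:10,28,139 39:17,32,145 42:13,19,159 45:20,19,159 48:0,8,32 51:100,153,10 54:114,34,38 57:21,119,129 60:21,105,217 63:22,103,211 66:19,111,210 69:21,105,211 72:23,109,216 75:17,64,116
-135:13,71,122 -132:14,65,106 -129:21,101,177 -126:21,101,212 -123:21,104,215 -120:21,90,186 -117:19,34,128 -114:130,10,76 -111:15,117,85 -108:16,130,141 -105:16,135,162 -102:16,127,166 100:16,129,156 103:16,127,147 106:17,140,146 109:18,131,156 112:16,131,158 115:14,129,134 118:18,115,148 121:22,100,225 124:19,86,152 127:18,59,116 130:20,64,119 133:19,76,117
```

The tape, screwdriver, brush and sander all check out. The plane's knob end is close to the pocket edge, so I'll feel its height with the closed fingertips. Seated, the knob top stands at 67 mm.

Run:
```python
from h import *
t=[.5148,-.3259,-1.468];C,S=np.cos(t[2]),np.sin(t[2]);x,y=.030,-.025
X,Y=t[0]+C*x-S*y,t[1]+S*x+C*y;print(X,Y)
go(X,Y,.101,3.244)
```

```text
0.49301043367033226 -0.35830701774562124
t31.6 tcp [0.583  0.2098 0.2412] shift [ 0.1474 -0.556   0.0856] turn [ 0.001  0.    -0.   ] shift after turn [ 0.1476 -0.5559  0.0862] width 0.0643 ff 0.0 q [ 0.23  0.45  1.54  0.    1.16 -1.44]
```

Emit:
apply_moves(
  targets=[
    [[0.0092, -0.03475, 0, 0, 0, 0, 0], [0.0092, -0.03475, 0, 0, 0, 0, 0], [0.0092, -0.03475, 0, 0, 0, 0, 0], [0.0092, -0.03475, 0, 0, 0, 0, 0], [0.0092, -0.03475, 0, 0, 0, 0, 0], [0.0092, -0.03475, 0, 0, 0, 0, 0], [0.0092, -0.03475, 0, 0, 0, 0, 0], [0.0092, -0.03475, 0, 0, 0, 0, 0]],
  ],
)

```text
time_s: 32.28
tcp_pos: [0.5365, -0.0805, 0.2413]
tool_rot: [[-0.995, -0.096, -0.0], [-0.096, 0.995, -0.001], [0.0, -0.001, -1.0]]
force: [-0.4, 0.1, -0.2]
width: -0.0001
finger_force: 0.0
```

Emit:
apply_moves(
  targets=[
    [[0.0092, -0.03475, 0, 0, 0, 0, 0], [0.0092, -0.03475, 0, 0, 0, 0, 0], [0.0092, -0.03475, 0, 0, 0, 0, 0], [0.0092, -0.03475, 0, 0, 0, 0, 0], [0.0092, -0.03475, 0, 0, 0, 0, 0], [0.0092, -0.03475, 0, 0, 0, 0, 0], [0.0092, -0.03475, 0, 0, 0, 0, 0], [0.0092, -0.03475, 0, 0, 0, 0, 0]],
  ],
)

```text
time_s: 32.95
tcp_pos: [0.4896, -0.3643, 0.2413]
tool_rot: [[-0.995, -0.096, -0.0], [-0.096, 0.995, -0.0], [0.0, -0.0, -1.0]]
force: [0.9, -0.1, 0.5]
width: 0.0002
finger_force: 0.0
```

Emit:
apply_moves(
  targets=[
    [[0, 0, 0.03, 0, 0, 0, 0], [0, 0, 0.03, 0, 0, 0, 0], [0, 0, 0.018, 0, 0, 0, 0], [0, 0, 0, 0, 0, 0, 0], [0, 0, 0, 0, 0, 0, 0], [0, 0, 0, 0, 0, 0, 0]],
  ],
)

```text
time_s: 33.45
tcp_pos: [0.4914, -0.3625, 0.1644]
tool_rot: [[-0.995, -0.097, 0.001], [-0.097, 0.995, -0.001], [-0.001, -0.001, -1.0]]
force: [-0.2, -0.4, 0.2]
width: 0.0002
finger_force: 0.0
```

Run:
```python
from h import *
import cv2
go(.493,-.3583,.086,3.244);print(r.observe()["force"])
im=r.read_camera("wrist")[:,:,::-1];cv2.imwrite("pics/w14.png",im)
```

```text
t33.5 tcp [ 0.4914 -0.3625  0.1644] shift [-0.002   0.0041  0.0244] turn [-0.001  0.001 -0.006] shift after turn [-0.002   0.004   0.0244] width 0.0002 ff 0.0 q [-0.75  0.52  1.63 -0.    0.99 -2.42]
[-0.24415566 -0.37915784  0.19970186]
```

Emit:
apply_moves(
  targets=[
    [[-0.002, 0.004, 0.004, 0, 0, 0, 0], [0, 0, 0.004, 0, 0, 0, 0], [0, 0, 0.003, 0, 0, 0, 0], [0, 0, 0.002, 0, 0, 0, 0], [0, 0, 0, 0, 0, 0, 0]],
  ],
)

```text
time_s: 33.92
tcp_pos: [0.4927, -0.3571, 0.1499]
tool_rot: [[-0.995, -0.097, -0.001], [-0.097, 0.995, 0.0], [0.001, 0.0, -1.0]]
force: [-0.4, 0.4, 0.2]
width: -0.0
finger_force: 0.0
```

Emit:
apply_moves(
  targets=[
    [[0, 0, 0.002, 0, 0, 0, 0], [0, 0, 0.002, 0, 0, 0, 0], [0, 0, 0, 0, 0, 0, 0]],
  ],
)

```text
time_s: 34.17
tcp_pos: [0.4927, -0.3573, 0.1459]
tool_rot: [[-0.995, -0.097, -0.0], [-0.097, 0.995, 0.0], [0.0, 0.0, -1.0]]
force: [-0.1, -0.7, -0.8]
width: 0.0004
finger_force: 0.0
```

Emit:
apply_moves(
  targets=[
    [[0, 0, 0.002, 0, 0, 0, 0], [0, 0, 0.001, 0, 0, 0, 0], [0, 0, 0, 0, 0, 0, 0]],
  ],
)

```text
time_s: 34.42
tcp_pos: [0.4927, -0.3574, 0.1431]
tool_rot: [[-0.995, -0.097, -0.0], [-0.097, 0.995, 0.0], [0.0, 0.0, -1.0]]
force: [0.1, -0.1, -0.2]
width: -0.0
finger_force: 0.0
```

Emit:
apply_moves(
  targets=[
    [[0, 0, 0.002, 0, 0, 0, 0], [0, 0, 0.001, 0, 0, 0, 0], [0, 0, 0, 0, 0, 0, 0]],
  ],
)

```text
time_s: 34.67
tcp_pos: [0.4927, -0.3574, 0.1401]
tool_rot: [[-0.995, -0.097, -0.0], [-0.097, 0.995, 0.0], [0.0, 0.0, -1.0]]
force: [0.7, 0.3, -0.7]
width: 0.0
finger_force: 0.0
```

Emit:
apply_moves(
  targets=[
    [[0, 0, 0.001, 0, 0, 0, 0], [0, 0, 0.001, 0, 0, 0, 0], [0, 0, 0, 0, 0, 0, 0]],
  ],
)

```text
time_s: 34.92
tcp_pos: [0.4927, -0.3574, 0.1381]
tool_rot: [[-0.995, -0.097, -0.0], [-0.097, 0.995, 0.0], [0.0, 0.0, -1.0]]
force: [0.7, -0.0, -0.4]
width: -0.0001
finger_force: 0.0
```

Emit:
apply_moves(
  targets=[
    [[0, 0, 0.002, 0, 0, 0, 0], [0, 0, 0.002, 0, 0, 0, 0], [0, 0, 0, 0, 0, 0, 0]],
  ],
)

```text
time_s: 35.17
tcp_pos: [0.4926, -0.3573, 0.1339]
tool_rot: [[-0.995, -0.097, -0.001], [-0.097, 0.995, 0.0], [0.001, 0.0, -1.0]]
force: [-0.1, 0.1, 0.6]
width: 0.0
finger_force: 0.0
```

Emit:
apply_moves(
  targets=[
    [[0, 0, 0.002, 0, 0, 0, 0], [0, 0, 0.002, 0, 0, 0, 0], [0, 0, 0, 0, 0, 0, 0]],
  ],
)

```text
time_s: 35.42
tcp_pos: [0.4926, -0.3573, 0.1299]
tool_rot: [[-0.995, -0.097, -0.001], [-0.097, 0.995, 0.0], [0.001, 0.0, -1.0]]
force: [-0.5, -0.3, 0.4]
width: 0.0003
finger_force: 0.0
```

Emit:
apply_moves(
  targets=[
    [[0, 0, 0.002, 0, 0, 0, 0], [0, 0, 0.001, 0, 0, 0, 0], [0, 0, 0, 0, 0, 0, 0]],
  ],
)

```text
time_s: 35.67
tcp_pos: [0.4927, -0.3574, 0.1271]
tool_rot: [[-0.995, -0.097, -0.0], [-0.097, 0.995, 0.0], [0.0, 0.0, -1.0]]
force: [0.2, -0.0, -0.2]
width: -0.0
finger_force: 0.0
```

Emit:
apply_moves(
  targets=[
    [[0, 0, 0.002, 0, 0, 0, 0], [0, 0, 0.001, 0, 0, 0, 0], [0, 0, 0, 0, 0, 0, 0]],
  ],
)

```text
time_s: 35.92
tcp_pos: [0.4927, -0.3574, 0.1241]
tool_rot: [[-0.995, -0.097, -0.0], [-0.097, 0.995, 0.0], [0.0, 0.0, -1.0]]
force: [-0.3, -0.1, -0.1]
width: -0.0001
finger_force: 0.0
```

Run:
```python
from h import *
import cv2
im=r.read_camera("wrist")[:,:,::-1];cv2.imwrite("pics/w15.png",im)
s=r.observe();c=wristcam(s);H=cv2.cvtColor(im,cv2.COLOR_BGR2HSV);print(s["force"],s["tcp_pos"])
for v in range(100,360,20): print(v,*[f"{H[v,u,0]},{H[v,u,1]},{H[v,u,2]}" for u in range(250,400,15)])
```

```text
[ 0.04165056 -0.61608049  0.27754641] [ 0.49272982 -0.3573996   0.12418066]
100 21,164,104 21,165,105 21,165,198 21,164,198 21,163,197 21,163,191 21,163,200 21,163,193 21,162,186 21,160,172
120 22,169,107 21,165,111 21,161,114 21,173,122 22,162,223 22,161,223 22,164,221 21,163,217 21,163,210 21,162,197
140 22,162,107 21,164,109 21,167,113 22,165,111 22,168,108 22,161,223 22,159,224 21,163,219 21,164,210 21,164,194
160 21,167,107 22,165,110 21,165,110 22,168,108 22,174,107 22,163,111 22,162,222 21,164,216 21,163,208 21,163,196
180 22,173,102 22,171,106 21,180,105 22,162,107 22,164,104 22,164,106 22,162,107 22,164,216 21,164,212 21,162,194
200 21,172,104 21,173,103 22,161,106 21,164,104 22,168,103 21,164,107 21,175,102 21,168,103 21,163,204 21,163,195
220 19,102,113 19,101,114 18,105,114 17,107,112 17,102,115 19,106,113 17,101,114 19,104,113 18,100,112 18,96,114
240 17,102,118 17,66,81 15,30,86 15,31,82 18,45,85 23,43,71 15,36,71 13,32,71 16,70,80 18,102,110
260 18,108,113 38,18,56 17,29,80 13,28,82 16,31,90 18,32,95 18,32,97 14,31,90 8,17,61 19,106,101
280 17,105,117 15,8,61 19,35,80 19,34,82 19,84,91 22,83,98 18,33,93 11,33,85 17,29,62 17,105,102
300 18,104,113 0,9,59 17,39,46 18,89,86 20,13,61 6,128,10 20,24,65 18,30,84 13,39,59 19,106,111
320 20,92,227 4,13,134 144,64,20 0,17,15 30,21,61 120,116,11 30,9,59 90,23,22 13,41,88 18,100,216
340 20,95,226 0,11,118 45,23,22 80,43,18 30,4,59 75,32,16 30,13,58 100,139,11 15,110,74 19,98,224
```

Run:
```python
import cv2
H=cv2.cvtColor(cv2.imread("pics/w15.png"),cv2.COLOR_BGR2HSV)
for v in range(226,252,2): print(v,*[f"{H[v,u,1]}/{H[v,u,2]}" for u in range(252,392,6)])
```

```text
226 101/119 103/114 103/116 105/117 102/117 99/118 102/115 105/112 98/117 107/114 104/118 101/116 104/113 106/115 97/118 111/115 103/116 107/114 102/115 110/114 104/113 107/114 105/114 104/115
228 101/116 108/116 98/117 105/117 104/118 102/117 102/118 102/118 102/117 104/118 106/116 103/114 98/114 104/115 105/114 103/116 99/121 103/116 102/118 103/116 103/114 102/117 109/115 104/113
230 101/119 99/118 102/117 100/120 104/118 103/121 100/117 99/119 105/117 102/115 106/118 99/118 102/118 103/116 102/118 105/114 105/117 100/117 104/113 106/115 104/115 105/117 104/115 104/118
232 105/119 105/117 102/118 106/115 101/119 102/117 106/115 99/118 101/116 108/113 104/113 99/118 106/118 106/115 102/118 105/117 108/116 102/117 103/116 104/120 102/117 105/119 102/117 102/117
234 102/115 104/115 102/115 100/117 104/118 97/118 101/119 102/117 103/116 106/113 106/118 101/119 100/117 98/120 102/118 101/116 102/117 104/118 107/117 99/118 107/114 99/116 106/115 100/115
236 101/116 103/116 109/115 107/117 102/118 102/117 104/118 103/116 102/117 104/115 102/118 99/118 102/115 101/116 106/118 108/116 104/
[... 454 characters left out ...]
87 36/84 31/82 31/82 29/78 30/84 31/83 33/86 33/77 40/57 101/101 100/99 103/104
244 104/110 22/58 13/58 32/97 31/91 37/90 34/91 42/92 30/86 31/83 31/82 33/94 33/93 37/89 28/90 33/93 31/99 28/99 33/85 32/87 26/59 103/104 100/102 102/103
246 102/110 17/61 13/60 34/97 31/90 31/91 36/93 32/96 29/87 30/84 33/84 35/95 30/93 30/94 31/90 36/93 31/98 32/96 29/88 36/85 25/62 101/101 104/103 100/105
248 106/111 9/58 5/56 34/98 34/89 33/94 30/94 29/98 32/87 37/76 38/80 27/85 27/94 36/93 38/93 39/92 30/94 32/96 28/91 29/89 42/61 102/105 106/101 103/104
250 102/110 33/61 9/59 34/89 38/87 34/90 35/96 35/101 33/86 31/81 31/83 29/87 33/93 36/92 30/95 30/92 35/94 35/96 36/92 40/90 46/66 98/102 109/101 106/103
```

The plane's near end lies right at the pocket wall (row 239). I'll regrip it and slide it 3 mm away so it certainly lies free and flat.

Emit:
apply_moves(
  targets=[
    [[0, 0, -0.03, 0, 0, 0, 0], [0, 0, -0.04, 0, 0, 0, 65], [0, 0, -0.026, 0, 0, -0.006, 65], [-0.03, -0.001, 0, 0, 0, 0, 65], [-0.03, -0.001, 0, 0, 0, 0, 65], [-0.0308, -0.001, 0, 0, 0, 0, 65], [0, 0, 0, 0, 0, 0, 65], [0, 0, 0, 0, 0, 0, 65]],
  ],
)

```text
time_s: 36.63
tcp_pos: [0.5847, -0.3508, 0.2202]
tool_rot: [[-0.994, -0.105, 0.0], [-0.105, 0.994, -0.0], [-0.0, -0.001, -1.0]]
force: [-0.7, -0.2, -0.6]
width: 0.0553
finger_force: 0.0
```

Run:
```python
from h import *
go(.5834,-.3516,.043,3.244)
```

```text
t36.6 tcp [ 0.5847 -0.3508  0.2202] shift [ 0.0015 -0.0006  0.1232] turn [-0.001  0.     0.003] shift after turn [ 0.0014 -0.0007  0.1232] width 0.0553 ff 0.0 q [-0.64  0.55  1.41 -0.    1.18 -2.32]
```

Emit:
apply_moves(
  targets=[
    [[0.001, -0.0005, 0.03, 0, 0, 0.002, 65], [0, 0, 0.035, 0, 0, 0, 65], [0, 0, 0.03, 0, 0, 0, 65], [0, 0, 0.018, 0, 0, 0, 65], [0, 0, 0.0095, 0, 0, 0, 65], [0, 0, 0, 0, 0, 0, 65], [0, 0, 0, 0, 0, 0, 65]],
  ],
  force=40,
)

```text
time_s: 37.22
tcp_pos: [0.582, -0.3519, 0.098]
tool_rot: [[-0.995, -0.101, -0.001], [-0.101, 0.995, 0.0], [0.001, 0.0, -1.0]]
force: [-0.3, 0.5, 0.1]
width: 0.0552
finger_force: 0.0
```

Emit:
apply_moves(
  targets=[
    [[0, 0, 0, 0, 0, 0, 0], [0, 0, 0, 0, 0, 0, 0], [0, 0, 0, 0, 0, 0, 0], [0, 0, 0, 0, 0, 0, 0], [0, 0, 0, 0, 0, 0, 0]],
  ],
)

```text
time_s: 37.63
tcp_pos: [0.5833, -0.3525, 0.0998]
tool_rot: [[-0.995, -0.101, 0.002], [-0.101, 0.995, -0.002], [-0.002, -0.002, -1.0]]
force: [-1.4, -0.0, 7.9]
width: 0.0433
finger_force: 43.6
```

Emit:
apply_moves(
  targets=[
    [[-0.002, 0, -0.001, 0, 0, 0, 0], [-0.002, 0, 0, 0, 0, 0, 0], [0, 0, 0, 0, 0, 0, 0]],
  ],
)

```text
time_s: 37.88
tcp_pos: [0.5863, -0.3513, 0.0989]
tool_rot: [[-0.995, -0.101, -0.001], [-0.101, 0.995, -0.0], [0.001, -0.0, -1.0]]
force: [-2.6, -1.0, 0.9]
width: 0.0426
finger_force: 42.9
```

Emit:
apply_moves(
  targets=[
    [[0, 0, 0, 0, 0, 0, 65], [0, 0, 0, 0, 0, 0, 65], [0, 0, 0, 0, 0, 0, 65], [0, 0, -0.015, 0, 0, 0, 65], [0, 0, -0.035, 0, 0, 0, 65], [0, 0, -0.04, 0, 0, 0, 65], [0, 0, -0.04, 0, 0, 0, 65], [0, 0.03, 0, 0, 0, 0, 65]],
  ],
)

```text
time_s: 38.55
tcp_pos: [0.5885, -0.3285, 0.2383]
tool_rot: [[-0.995, -0.098, 0.015], [-0.098, 0.995, -0.013], [-0.014, -0.014, -1.0]]
force: [2.7, -1.3, 1.0]
width: 0.0554
finger_force: 0.0
```

Emit:
apply_moves(
  targets=[
    [[0, 0.04, 0, 0, 0, 0, 65], [0, 0.04, 0, 0, 0, 0, 65], [0, 0.04, 0, 0, 0, 0, 65], [0, 0.04, 0, 0, 0, 0, 65], [0, 0.04, 0, 0, 0, 0, 65], [0, 0.04, 0, 0, 0, 0, 65], [0, 0.04, 0, 0, 0, 0, 65], [0, 0.04, 0, 0, 0, 0, 65]],
  ],
)

```text
time_s: 39.22
tcp_pos: [0.5508, -0.0011, 0.2291]
tool_rot: [[-0.995, -0.101, 0.001], [-0.101, 0.995, 0.0], [-0.001, -0.0, -1.0]]
force: [0.7, -0.1, 0.3]
width: 0.0554
finger_force: 0.0
```

Emit:
apply_moves(
  targets=[
    [[0, 0.04, 0, 0, 0, 0, 65], [0, 0.04, 0, 0, 0, 0, 65], [0, 0.04, 0, 0, 0, 0, 65], [0, 0.04, 0, 0, 0, 0, 65], [0, 0, 0, 0, 0, 0, 65], [0, 0, 0, 0, 0, 0, 65], [0, 0, 0, 0, 0, 0, 65], [0, 0, 0, 0, 0, 0, 65]],
  ],
)

```text
time_s: 39.88
tcp_pos: [0.5352, 0.1551, 0.2288]
tool_rot: [[-0.995, -0.1, 0.0], [-0.1, 0.995, -0.0], [-0.0, -0.001, -1.0]]
force: [0.6, 0.2, 0.6]
width: 0.0556
finger_force: 0.0
```

Run:
```python
from h import *
import cv2
im=r.read_camera("top")[:,:,::-1];cv2.imwrite("pics/top5.png",im)
p=json.load(open("poses.json"));c=r.camera_info("top");H=cv2.cvtColor(im,cv2.COLOR_BGR2HSV);a=p["hang"][2]
print("diff outside plane",[int(cv2.absdiff(cv2.imread("pics/top4.png"),im)[y0:y1,x0:x1].max(2).mean()) for x0,x1,y0,y1 in((350,430,185,300),(450,470,215,320),(485,520,293,320))])
for x in(25,33,41):
    o=[]
    for y in list(range(-52,-28,2))+list(range(100,126,2)):
        P=np.array([p["hang"][0]+(np.cos(a)*x-np.sin(a)*y)/1e3,p["hang"][1]+(np.sin(a)*x+np.cos(a)*y)/1e3,.019]);q=c["R"]@P+c["t"]
        h=H[int(round(c["fy"]*q[1]/q[2]+c["cy"])),int(round(c["fx"]*q[0]/q[2]+c["cx"]))];o.append(f"{y}:{h[0]},{h[1]},{h[2]}")
    print(*o)
print(r.observe()["time_s"],r.observe()["tcp_pos"],r.observe()["joint_vel"].round(3))
```

```text
diff outside plane [6, 6, 6]
-52:21,102,200 -50:22,106,202 -48:23,103,215 -46:20,75,166 -44:40,6,118 -42:14,19,148 -40:14,19,148 -38:19,24,168 -36:13,24,167 -34:19,20,176 -32:13,24,130 -30:0,9,54 100:15,32,128 102:13,23,179 104:15,22,189 106:22,21,181 108:22,21,181 110:9,28,126 112:45,26,60 114:113,11,93 116:109,18,115 118:126,35,108 120:22,82,143 122:22,82,143 124:21,114,201
-52:22,106,205 -50:22,101,214 -48:22,101,214 -46:21,115,164 -44:14,50,76 -42:140,6,136 -40:17,15,149 -38:10,20,154 -36:12,24,108 -34:12,24,108 -32:20,89,77 -30:19,112,128 100:6,243,22 102:15,19,137 104:13,20,178 106:17,21,167 108:12,24,162 110:16,24,140 112:0,12,107 114:0,12,107 116:105,10,98 118:117,23,100 120:17,35,66 122:21,114,174 124:23,105,211
-52:21,101,201 -50:22,106,204 -48:23,107,215 -46:23,77,146 -44:23,77,146 -42:150,6,122 -40:15,18,173 -38:10,18,168 -36:16,21,157 -34:19,41,106 -32:20,111,138 -30:20,111,138 100:15,36,114 102:13,21,167 104:13,13,171 106:13,13,171 108:17,22,188 110:22,24,189 112:13,18,126 114:125,19,81 116:117,23,109 118:117,23,109 120:112,49,57 122:21,115,167 124:21,104,215
39.9333 [0.53523897 0.1547797  0.22879578] [-0.007  0.     0.001  0.001  0.     0.001]
```

```bash
python3 -c "
from rig import r
print(r.finish_job())"
```

```text
the job is handed in; nothing more can be done
None
```

I handed the job in at about 40 s with all five tools set down in their cut-outs. My last camera check put the screwdriver, plane and tape in place to within a few millimetres and showed the brush and sanding block in their pockets, but the hand-in returned no verdict.

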